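# Send a carton through the pass-through hatch

## Task

Send the medicine carton (the long low one, lying on the counter) through the hatch: with the white tray still on the preparation stand, put the carton flat in the middle of the tray, slide the sash open if you have not yet done so, and push the tray across the gap and through the opening until it sits wholly behind the sash on the receiving shelf. Slide the tray, do not lift it or let it sag or tip into the gap; then slide the sash fully shut and let go, leaving the other bottle and box where they stand.

Things in the scene. Friction and masses are not known exactly. Their poses are not given: they have to be found in the camera images.
- hatch: Fixed white bench-top hatch, a window frame in its own plane x = 0. Origin on the counter, in the sash plane, mid opening; x points through it away from the robot, y left, z up. Opening: y -102 to +100 mm, z 60 (shelf) to 205 mm (header's underside). Header and posts 30 mm thick (x -15 to +15), header top z 265; posts at y -102 to -127 and +295 to +320 mm.
- shelf_mid (a point): Point on top (height 60 mm) of the hatch's flat steel receiving shelf, 100 mm behind the sash plane, in line with the middle of the opening; axes as the hatch's. The shelf is 250 mm wide and runs from 20 mm on the robot's side of the sash plane (rounded nose, radius 4 mm) to 188 mm behind it, where a 20 mm high stop stands.
- sash (a joint): Sliding glazed sash 200 mm wide, 138 mm high (z 64 to 202), 10 mm thick, centred on hatch x = 0. 0 = shut, 0.19 m = fully open, moved along hatch +y; its edge then stands at hatch y +90 mm. Needs about 2 N, stays where it is left.
- sash_grip (a point): Grip point of the sash's handle, an upright aluminium fin on the robot's side: 12 mm thick (along hatch y), z 100 to 170 mm, standing out 63 mm from the sash plane. The point: mid-thickness, z 135 mm, 44 mm out from the sash plane (hatch x -44), at hatch y = joint value - 55 mm. The header is close above: reach it with the tool tilted towards the hatch.
- stand: Fixed steel preparation stand on the robot's side of the hatch, top 180 x 180 mm at z 60 mm, level with the receiving shelf; axes parallel to the hatch's. Origin on the counter under its centre; its far edge lies at its own x +90 mm, and an open gap of 42 to 54 mm parts it from the shelf's nose.
- tray_center (a point): Centre, half-way up, of the white open tray on the stand: 150 long (its x, towards the hatch) x 120 wide (y) x 35 mm high, walls and floor 4 mm, about 0.3 kg. The point is 17.5 mm above its underside: height 77.5 mm while level on stand or shelf. The underside's flat is 142 mm long: it bridges the gap only with its load near the middle and pushed low on its rear wall.
- carton_center (a point): Centre of the carton to send: paper white with a brown band, 90 long (its x) x 50 wide (y) x 60 mm high (z), about 0.3 kg, standing on the counter. The point is 30 mm above its underside.
- bottle_center (a point): Bystander: round white plastic bottle, 56 mm across, 115 mm high; the point is half-way up. Leave it alone.
- tall_box_center (a point): Bystander: upright square box 42 x 42 x 80 mm, white with a brown band; the point is half-way up. Leave it alone.
Mind the look-alikes: they are no part of the job. Leave any purple or turquoise look-alike of the part that bears carton_center alone.

How it is judged:
By the outcome, as a careful person would: the job done as asked, in the order asked, and still so for the second after the job is handed in, with the robot touching nothing.
It also fails if it takes over 72 s, if anything falls off the work surface, if the arm or the gripper's body presses on something with over 40 N, if the wrist force passes 120 N, or if a joint passes its speed limit or range.

## Robot

A 6-joint arm with a two-finger parallel gripper is mounted at the origin on the work surface. World frame = base frame: x ahead of the robot, y to its left, z up, the work surface at z = 0. Lengths are in m, angles in degrees, forces in N, time in s.
With the tool pointing down it reaches from about 0.3 to 0.75 m from the base axis. Payload 8.5 kg.
Tool frame: the origin (TCP) lies on the mounting face of the last link; the fingertips stand 173 mm ahead of it and the grasp point (between the pads) lies 155 mm ahead of it (env.tips_ahead is the distance from the TCP to the fingertips, in m); x points along the fingers, z is the direction in which the jaws open and shut, and the axes are right-handed (so a half turn about x gives the same grasp; the last joint's range is limited). The gripper opens to 85 mm and grips with 20 to 120 N. Pads are 22 mm wide; open, the fingers measure 114 mm over their backs; the gripper's body (76 mm by 85 mm) begins 54 mm behind the grasp point. The pads swing forward as they close: fully open they stand 13 mm farther back than shut.
Start: joints at [-80.518, 21.807, 74.336, -0, 83.858, -12.336], TCP at [0.204, -0.511, 0.405] pointing down, gripper open.
Joint ranges: [-178.18, 178.18], [-50.72, 133.34], [12.68, 142.11], [-81.47, 261.47], [9.98, 163.14], [-165.26, 165.26]. Speed limits (degrees/s): [136.94, 136.94, 180, 180, 180, 180].

## Interface

Orientations are given as a 3x3 rotation matrix whose columns are the frame's x, y, z axes.
In Python, from rig import env, optics gives the robot as it stands.
- The arm moves only by the shell command python3 -m inch 'ROWS' [FORCE]. ROWS is JSON, a list of rows, each a list of 3 entries, a list of its own where there are three numbers: the closure, from -1 (fully open) to 1 (shut), then the shift along the tool's x, y, z in units of 30 mm (1.0 is 30 mm), then the turn about the tool's x in units of 5 degrees (1.0 is 5 degrees). In form: [[hand, [x, y, z], yaw], ...]. A call has exactly 8 rows; each row shifts and turns the commanded pose from where the row before left it, along the tool's axes as they then stand; what a row does not reach is not made up. A row lasts 1/12 s, in which the tool goes at most 41.7 mm and 7.16 degrees, less where a joint would pass 70% of its speed; a pose out of reach is approached as far as the arm can. A call is refused whole if a number of a shift passes 1 or a number of a turn 1, either way. A call with a gripper value outside its range is refused whole. The fingers move at their own pace and stop on an object; FORCE is the grip in N (left out, the last holds). Time passes only in rows, so rows that do not move let the fingers close, or fill a call up. It gives the time, the measured TCP pose, the force and the opening at its end, in the units of the state.
- env.observe(): the state, without advancing time (a new reading comes with each control period).
- optics.get_image(name): name is "scene" or "side" or "wrist"; returns the picture (480x640x3 uint8, red, green, blue); there is no depth.
- optics.camera_params(name): a dict with "fx", "fy", "cx", "cy" (pixels), "k1" (the pictures are not rectified: a ray, as slopes to the right and down, at radius r is drawn at 1 + k1 r^2 times it, then the intrinsics apply), "xyz" and "rotation" of the camera in the world. Camera axes: x right, y down, z forward; pixel columns grow to the right and rows downward; lengths in m; the calibration is good to about 2 mm. A picture is of the moment at which its call begins: read the wrist's pose just before it. camera_params takes no time and is no camera call; for the wrist camera it gives the pose at the moment of the call.
- env.close_job(): hands the job in, once; it reports no verdict.
The state is a dict: "time_s": time; "q": joint angles; "qvel": joint speeds; "joint_efforts": joint torques, N m; "position": TCP position; "tool_rot": TCP orientation; "ft_force": force on the tool from outside, world axes, zero at the start; "wrist_torque": the same for the moment, N m; "grip_width": finger opening in m.
Only numpy, scipy, OpenCV 4.12 (cv2) and the standard library are available. Lean on these libraries where they do the work, as an engineer would, in place of code of your own. Each camera call takes 0.05 s, during which the arm holds its last target.

## Working session

There is one attempt and no reset: what is moved stays moved. The work goes in short steps, Python scripts to look and compute and a shell command to move; the robot and the scene stay as the last step left them, time stands still between calls to the robot, and variables do not carry over. Pictures are saved under pics/ and viewed, and the job is handed in when it is done.

```bash
ls; mkdir -p pics; cat > h.py <<'E'
import numpy as np, cv2
from rig import env, optics
def snap(n,f):
    p=optics.camera_params(n); im=optics.get_image(n); cv2.imwrite('pics/'+f,im[:,:,::-1]); return p,im
def ray(p,u,v):
    x=np.array([(u-p['cx'])/p['fx'],(v-p['cy'])/p['fy']]); k=p['k1']; d=x.copy()
    for _ in range(30): d=x/(1+k*(d@d))
    R=np.array(p['rotation']); r=R@np.array([d[0],d[1],1]); return np.array(p['xyz']),r
def onz(p,u,v,z):
    o,r=ray(p,u,v); return o+r*(z-o[2])/r[2]
def proj(p,X):
    c=np.array(p['rotation']).T@(np.array(X)-np.array(p['xyz'])); d=c[:2]/c[2]; d=d*(1+p['k1']*(d@d))
    return d[0]*p['fx']+p['cx'],d[1]*p['fy']+p['cy']
E
python3 - <<'E'
from h import *
for n in ['scene','side','wrist']:
    p,im=snap(n,n+'0.png'); print(n,p)
print(env.observe())
E
```

```text
pics
scene {'fx': 443.8595420490115, 'fy': 443.8595420490115, 'cx': 314.7442330033464, 'cy': 231.25461656334062, 'k1': -0.00457055745805576, 'xyz': array([1.06326911, 0.18985297, 0.93932972]), 'rotation': array([[-0.42520881,  0.71742706, -0.55181145],
       [ 0.90498849,  0.3463687 , -0.24703148],
       [ 0.01390315, -0.60442297, -0.79654226]])}
side {'fx': 537.9395090221973, 'fy': 537.9395090221973, 'cx': 315.8245948628948, 'cy': 237.45711904467223, 'k1': -0.02655386492009754, 'xyz': array([0.10010917, 0.51009322, 0.86058621]), 'rotation': array([[-0.80885244, -0.43801545,  0.39230114],
       [-0.58789466,  0.58909281, -0.55439113],
       [ 0.0117301 , -0.67905237, -0.73399611]])}
wrist {'fx': 357.53933708278845, 'fy': 357.53933708278845, 'cx': 319.47048789998513, 'cy': 241.29378836817884, 'k1': -0.04319178299636837, 'xyz': array([ 0.27936118, -0.48095769,  0.37354249]), 'rotation': array([[ 0.37225518, -0.88035054, -0.29395408],
       [-0.92812978, -0.35346279, -0.11678684],
       [-0.00108847,  0.31630204, -0.94865791]])}
{'time_s': 0.15, 'q': array([-8.05182032e+01,  2.18313549e+01,  7.43722415e+01,  6.57452221e-04,
        8.38572357e+01, -1.23363965e+01]), 'qvel': array([-0.04329822, -0.09218749, -0.19144054, -0.05206596,  0.02291399,
        0.03903891]), 'joint_efforts': array([ 2.41797956e-03, -4.48625565e+01, -2.31344730e+01, -1.59593469e-04,
        3.75852396e-03, -7.74418822e-06]), 'position': array([ 0.20440089, -0.51056417,  0.40427564]), 'tool_rot': array([[-1.63648851e-04,  9.28368337e-01,  3.71661411e-01],
       [ 1.04909515e-03,  3.71661371e-01, -9.28367774e-01],
       [-9.99999436e-01,  2.37981865e-04, -1.03476868e-03]]), 'ft_force': array([-0.13150693,  0.15499916, -0.14710238]), 'wrist_torque': array([0.06719732, 0.04665646, 0.01904448]), 'grip_width': 0.08542985379564633}
```

View pics/scene0.png

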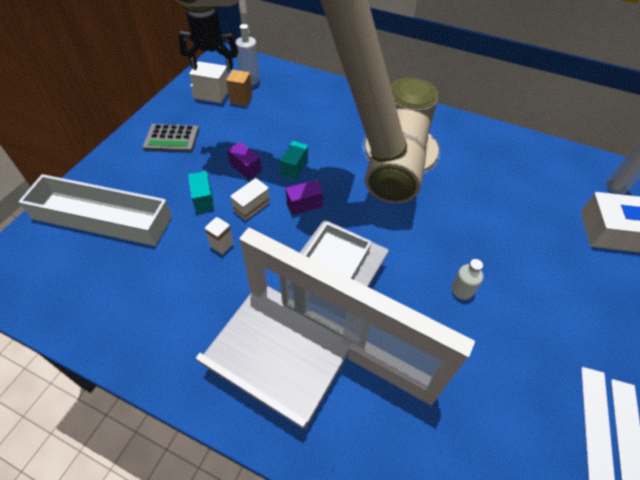

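View pics/side0.png

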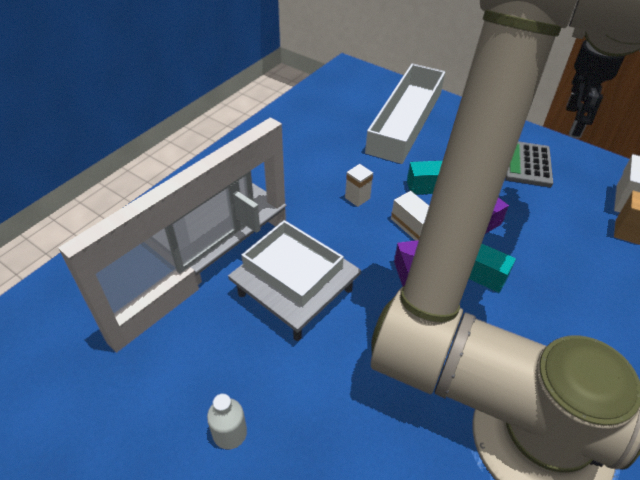

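View pics/wrist0.png

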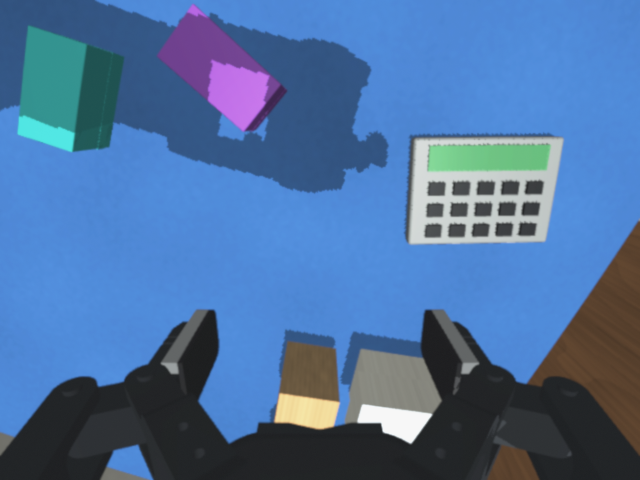

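The scene view shows the white carton with a brown band at (250,198). The purple (245,160), (304,197) and turquoise (200,190), (294,158) boxes are the look-alikes, and the upright box is at (218,235). I'll enlarge it to confirm.

```bash
python3 - <<'E'
import cv2
a=cv2.imread('pics/scene0.png'); b=cv2.imread('pics/side0.png')
cv2.imwrite('pics/c1.png',cv2.resize(a[140:290,180:380],None,fx=4,fy=4,interpolation=cv2.INTER_CUBIC))
cv2.imwrite('pics/c2.png',cv2.resize(a[220:430,190:470],None,fx=2.8,fy=2.8,interpolation=cv2.INTER_CUBIC))
cv2.imwrite('pics/c3.png',cv2.resize(b[110:350,60:370],None,fx=2.5,fy=2.5,interpolation=cv2.INTER_CUBIC))
E
```

```text
(no output)
```

View pics/c1.png

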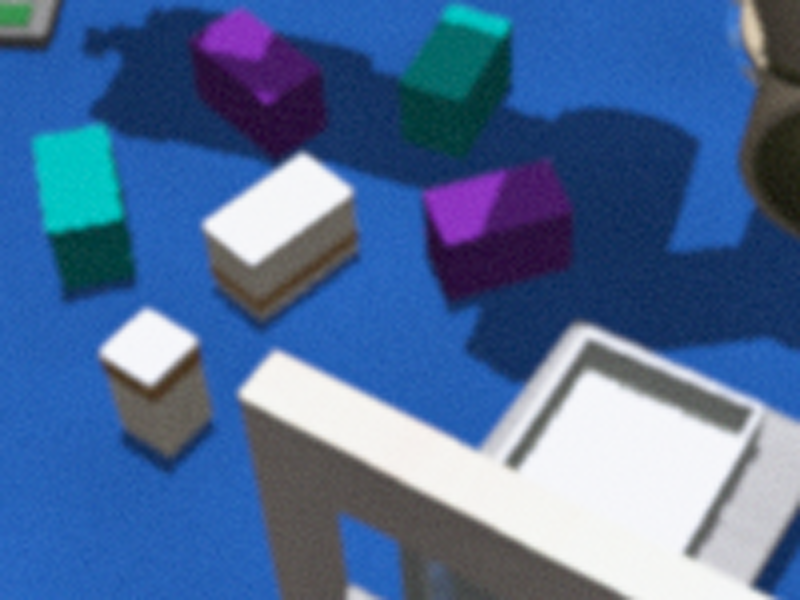

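View pics/c2.png

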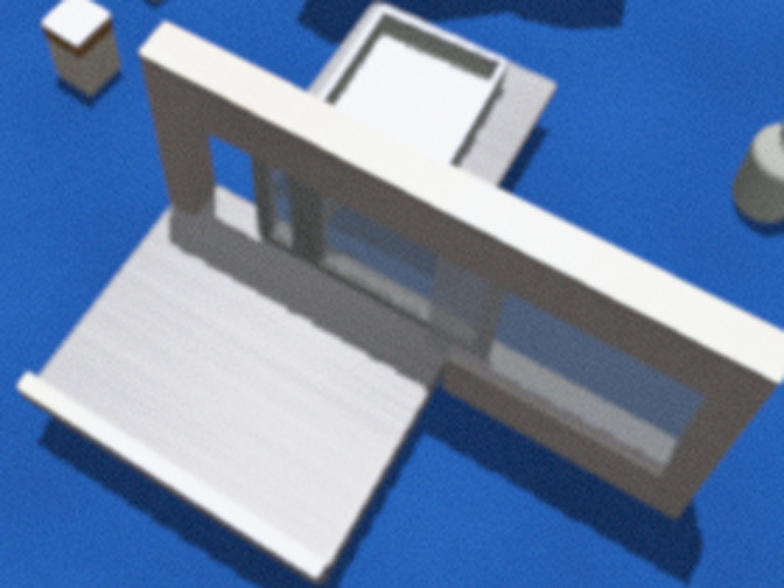

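View pics/c3.png

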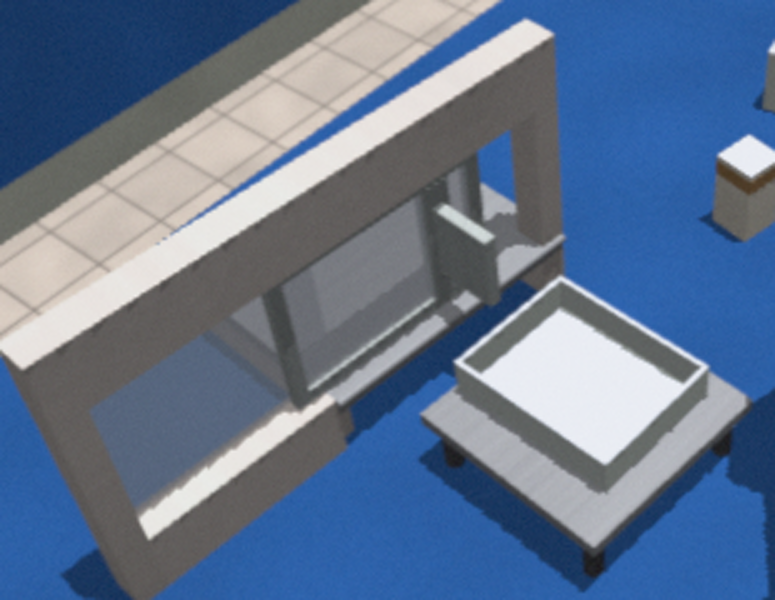

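The carton is the one with the low brown band at (250,198). The band and proportions match the description, and the sash is a little open. Next I'll measure.

```bash
cat > m1.py <<'E'
from h import *
import sys
ps=optics.camera_params('scene'); pd=optics.camera_params('side')
A=cv2.imread('pics/scene0.png'); B=cv2.imread('pics/side0.png')
def quad(img,roi,cond):
    x0,y0,x1,y1=roi; s=cv2.resize(img[y0:y1,x0:x1],None,fx=4,fy=4,interpolation=cv2.INTER_CUBIC)
    m=cond(s.astype(int)).astype(np.uint8)
    n,l,st,_=cv2.connectedComponentsWithStats(m); i=1+st[1:,4].argmax()
    c=max(cv2.findContours((l==i).astype(np.uint8),cv2.RETR_EXTERNAL,cv2.CHAIN_APPROX_NONE)[0],key=cv2.contourArea)
    return c[:,0].astype(float),x0,y0
def corners(c,x0,y0,rect=True):
    q=cv2.boxPoints(cv2.minAreaRect(c.astype(np.float32)))if rect else cv2.approxPolyDP(c.astype(np.float32)[:,None],0.03*cv2.arcLength(c.astype(np.float32)[:,None],True),True)[:,0]
    return (q+.5)/4-.5+[x0,y0]
br=lambda t:(lambda s:s.min(2)>t)
for nm,p,img,roi,t,z in [('carton S',ps,A,(225,170,275,215),190,.06),('carton D',pd,B,(388,188,428,230),200,.06),('tall S',ps,A,(200,212,236,242),190,.08),('tall D',pd,B,(340,160,376,185),200,.08),('hdr S',ps,A,(230,225,480,365),190,.265),('hdr D',pd,B,(55,115,290,262),165,.265),('floor D',pd,B,(240,225,350,300),215,.064)]:
    c,x0,y0=quad(img,roi,br(t)); q=corners(c,x0,y0,False)
    W=np.array([onz(p,u,v,z)[:2] for u,v in q])
    print(nm,q.round(1).tolist(),(W*1000).round(0).tolist(), 'sides',np.linalg.norm(W-np.roll(W,-1,0),axis=1).round(3), 'mean',W.mean(0).round(4))
E
python3 m1.py
```

```text
carton S [[266.9, 187.1], [254.9, 178.6], [231.1, 196.4], [242.9, 205.4]] [[375.0, -262.0], [362.0, -306.0], [445.0, -330.0], [459.0, -287.0]] sides [0.047 0.087 0.046 0.087] mean [ 0.4105 -0.2964]
carton D [[394.6, 199.4], [422.6, 222.6], [427.4, 204.6], [410.4, 191.1]] [[457.0, -288.0], [374.0, -262.0], [391.0, -316.0], [442.0, -332.0]] sides [0.087 0.057 0.053 0.046] mean [ 0.416  -0.2998]
tall S [[216.1, 217.4], [205.4, 227.9], [217.4, 235.1], [227.9, 224.4]] [[535.0, -315.0], [574.0, -321.0], [580.0, -283.0], [541.0, -277.0]] sides [0.04  0.039 0.039 0.038] mean [ 0.5579 -0.2991]
tall D [[358.9, 164.1], [347.6, 171.9], [360.4, 179.9], [371.6, 172.1]] [[572.0, -321.0], [578.0, -283.0], [540.0, -277.0], [534.0, -315.0]] sides [0.038 0.038 0.038 0.039] mean [ 0.556 -0.299]
hdr S [[240.4, 236.6], [468.9, 354.6], [366.6, 286.4], [368.6, 240.4]] [[669.0, -140.0], [712.0, 305.0], [666.0, 114.0], [572.0, 81.0]] sides [0.447 0.197 0.1   0.242] mean [0.6545 0.09  ]
hdr D [[280.4, 123.1], [128.6, 203.4], [96.1, 184.1], [116.9, 203.1], [55.9, 218.6], [54.6, 255.1]] [[644.0, -137.0], [702.0, 179.0], [781.0, 180.0], [718.0, 190.0], [767.0, 269.0], [704.0, 317.0]] sides [0.321 0.079 0.064 0.094 0.078 0.457] mean [0.7194 0.1663]
floor D [[242.4, 254.1], [301.1, 294.4], [341.6, 256.9], [328.4, 248.1], [340.9, 255.9], [332.1, 263.6], [283.4, 234.1], [252.4, 259.6]] [[615.0, 30.0], [464.0, 40.0], [455.0, -80.0], [489.0, -83.0], [458.0, -81.0], [460.0, -55.0], [584.0, -60.0], [590.0, 29.0]] sides [0.152 0.12  0.034 0.031 0.027 0.124 0.089 0.025] mean [ 0.5144 -0.0324]
```

```bash
cat > m2.py <<'E'
from m1 import *
print('----')
def colfit(p,img,u0,u1,v0f,v1f,t):
    T=[];Bt=[]
    g=img.min(2).astype(float)
    for u in range(u0,u1,3):
        col=g[:,u]; lo,hi=int(v0f(u)),int(v1f(u)); idx=[v for v in range(lo,hi) if col[v]>t]
        if len(idx)<4: continue
        a,b=idx[0],idx[-1]
        T.append((u,a-1+(t-col[a-1])/(col[a]-col[a-1]))); Bt.append((u,b+(col[b]-t)/(col[b]-col[b+1])))
    return T,Bt
def fitw(p,L,z):
    W=np.array([onz(p,u,v,z)[:2] for u,v in L]); c=np.median(W,0)
    vx,vy,x0,y0=cv2.fitLine(W.astype(np.float32),cv2.DIST_HUBER,0,0.001,0.001).ravel()
    if vy<0: vx,vy=-vx,-vy
    return np.array([x0,y0]),np.array([vx,vy]),np.abs((W-[x0,y0])@[vy,-vx]).mean()
lS=lambda u:238+(u-245)*(348-233)/(470-245)
T,Bt=colfit(ps,A,256,455,lambda u:lS(u)-14,lambda u:lS(u)+14,150)
for L in(T,Bt):
    o,d,r=fitw(ps,L,.265); print('S hdr',o,d,np.degrees(np.arctan2(-d[0],d[1])),r, 'x at y0',o[0]-o[1]*d[0]/d[1])
lD=lambda u:248+(u-65)*(128-248)/(280-65)
T,Bt=colfit(pd,B,80,265,lambda u:lD(u)-14,lambda u:lD(u)+14,150)
for L in(T,Bt):
    o,d,r=fitw(pd,L,.265); print('D hdr',o,d,np.degrees(np.arctan2(-d[0],d[1])),r,'x at y0',o[0]-o[1]*d[0]/d[1])
# manual corners
def c2(u,v): return ((u+.5)/2.8-.5+190,(v+.5)/2.8-.5+220)
def c3(u,v): return ((u+.5)/2.5-.5+60,(v+.5)/2.5-.5+110)
for nm,p,q,z in [('hdrS',ps,[c2(165,22),c2(142,52)],.265),('hdrD',pd,[c3(525,19),c3(553,40),c3(2,350),c3(24,369)],.265),
 ('rimD',pd,[c3(562,278),c3(707,366),c3(606,463),c3(456,363)],.095),('standD',pd,[c3(748,402),c3(590,546),c3(421,415)],.06),
 ('handle top D',pd,[c3(441,207),c3(492,239)],.17),('noseD',pd,[c3(563,238),c3(343,402)],.06)]:
    W=np.array([onz(p,u,v,z)[:2] for u,v in q]); print(nm,(W*1000).round(1).tolist(),'mean',W.mean(0))
E
python3 m2.py | sed -n '/----/,$p'
```

```text
----
S hdr [0. 0.] [0. 0.] -0.0 nan x at y0 nan
S hdr [0.70015454 0.13432553] [0.09493548 0.9954834 ] -5.447606 0.00013229653288948946 x at y0 0.68734443
D hdr [0. 0.] [0. 0.] -0.0 nan x at y0 nan
D hdr [0.66546506 0.112996  ] [0.09439575 0.9955348 ] -5.4165425 0.00017228766467954553 x at y0 0.6547509
hdrS [[643.1, -137.1], [671.8, -138.1]] mean [ 0.657462   -0.13762896]
hdrD [[671.8, -139.2], [638.0, -130.9], [706.2, 304.9], [683.4, 306.3]] mean [0.67487585 0.08529026]
rimD [[585.9, -67.3], [441.0, -59.5], [447.5, 58.0], [594.2, 50.7]] mean [ 0.51715624 -0.00452096]
standD [[410.7, -74.0], [429.0, 101.7], [603.5, 84.9]] mean [0.48107909 0.03752679]
handle top D [[658.4, -15.2], [604.9, -11.6]] mean [ 0.63163852 -0.01340218]
noseD [[637.2, -132.0], [660.1, 111.0]] mean [ 0.64865663 -0.01048829]m2.py:10: RuntimeWarning: divide by zero encountered in scalar divide
  T.append((u,a-1+(t-col[a-1])/(col[a]-col[a-1]))); Bt.append((u,b+(col[b]-t)/(col[b]-col[b+1])))
h.py:7: RuntimeWarning: invalid value encountered in divide
  for _ in range(30): d=x/(1+k*(d@d))
m2.py:20: RuntimeWarning: invalid value encountered in scalar divide
  o,d,r=fitw(ps,L,.265); print('S hdr',o,d,np.degrees(np.arctan2(-d[0],d[1])),r, 'x at y0',o[0]-o[1]*d[0]/d[1])
m2.py:24: RuntimeWarning: invalid value encountered in scalar divide
  o,d,r=fitw(pd,L,.265); print('D hdr',o,d,np.degrees(np.arctan2(-d[0],d[1])),r,'x at y0',o[0]-o[1]*d[0]/d[1])
```

```bash

python3 -m inch '[[-1,[0,0,1],0],[-1,[0,0,1],0],[-1,[0,0,1],0],[-1,[0,0,1],0],[-1,[0,0,1],0],[-1,[0,0,0],0],[-1,[0,0,0],0],[-1,[0,0,0],0]]'
python3 -c "
from h import *
o=env.observe();print(o['q'].round(2),o['position'],o['tool_rot'].round(3))"
```

```text
time_s: 1.48
position: [0.3078, -0.7688, 0.367]
tool_rot: [[0.025, 0.928, 0.371], [-0.063, 0.372, -0.926], [-0.998, -0.0, 0.068]]
ft_force: [-0.1, -0.8, 0.5]
grip_width: 0.0859
[-76.4   56.77  12.71   0.58 106.65  -8.03] [ 0.30777806 -0.76877951  0.36695917] [[ 0.025  0.928  0.371]
 [-0.063  0.372 -0.926]
 [-0.998 -0.     0.068]]
```

```bash

python3 -m inch '[[-1,[0,0,-1],0],[-1,[0,0,-1],0],[-1,[0,0,-1],0],[-1,[0,0,0],0],[-1,[0,0,0],0],[-1,[0,0,0],0],[-1,[0,0,0],0],[-1,[0,0,0],0]]'
python3 -c "
from h import *
o=env.observe();print(o['q'].round(2),o['position'],o['tool_rot'].round(3))"
```

```text
time_s: 2.15
position: [0.2766, -0.6916, 0.3612]
tool_rot: [[0.026, 0.928, 0.371], [-0.065, 0.372, -0.926], [-0.998, -0.0, 0.07]]
ft_force: [0.1, 0.2, -0.1]
grip_width: 0.0852
[-77.35  43.74  41.43   0.62  90.87  -9.13] [ 0.27659254 -0.69159008  0.36121196] [[ 0.026  0.928  0.371]
 [-0.065  0.372 -0.926]
 [-0.998 -0.     0.07 ]]
```

The arm tilts the tool when pressed against its reach limit, and the tilt stays. That lets me lean the tool toward the hatch later. For now I'll check clearances around the carton and work out the approach.

```bash
cat > m3.py <<'E'
from m1 import *
print('----')
def c1(u,v): return ((u+.5)/4-.5+180,(v+.5)/4-.5+140)
for nm,q,z in [('purpR top',[(423,195),(548,160),(572,212),(448,246)],.06),('purpL top',[(240,10),(322,72),(266,103),(192,42)],.06),('tealL top',[(33,137),(105,124),(122,218),(50,232)],.06),('tealR',[(448,5),(512,20),(470,95),(400,80)],.06)]:
    W=np.array([onz(ps,*c1(*a),z)[:2] for a in q]); d=W-[.4105,-.2965]; a=np.radians(-16.5)
    print(nm,(W*1000).round(0).tolist(),'carton frame',(np.c_[d@[np.cos(a),np.sin(a)],d@[-np.sin(a),np.cos(a)]]*1000).round(0).tolist())
E
python3 m3.py | sed -n '/----/,$p'
cat > go.py <<'E'
# go.py gx gy gz(grasp point, m) zaz(deg azimuth of tool z): prints shift in tool units and yaw
from h import *
import sys
gx,gy,gz,az=map(float,sys.argv[1:5])
o=env.observe(); R=o['tool_rot']; g=o['position']+R[:,0]*0.155
d=R.T@(np.array([gx,gy,gz])-g)/0.03
# yaw about tool x to bring tool z azimuth to az
best=None
t=np.radians(np.arange(-180,180,.1))
zz=R[:,2][None]*np.cos(t)[:,None]-R[:,1][None]*np.sin(t)[:,None]
e=(np.degrees(np.arctan2(zz[:,1],zz[:,0]))-az+180)%360-180
y=np.degrees(t[np.abs(e).argmin()])
print('t',o['time_s'],'grasp',g.round(4),'tip',(o['position']+R[:,0]*.173).round(4),'toolx',R[:,0].round(3),'zaz',np.degrees(np.arctan2(R[1,2],R[0,2])).round(1),'q',o['q'].round(1),'F',o['ft_force'].round(1),'w',round(o['grip_width'],4))
print('shift units',d.round(2),'(mm',(d*30).round(1),') yaw deg',round(y,1),'units',round(y/5,2), 'or +180:',round((y+360)%360-180,1))
E
python3 go.py .4105 -.2965 .12 73.5
```

```text
----
purpR top [[358.0, -215.0], [292.0, -153.0], [328.0, -119.0], [391.0, -180.0]] carton frame [[-74.0, 63.0], [-154.0, 103.0], [-129.0, 147.0], [-52.0, 107.0]]
purpL top [[253.0, -420.0], [284.0, -334.0], [328.0, -354.0], [298.0, -433.0]] carton frame [[-116.0, -163.0], [-111.0, -72.0], [-63.0, -78.0], [-69.0, -163.0]]
tealL top [[427.0, -480.0], [395.0, -443.0], [463.0, -384.0], [494.0, -420.0]] carton frame [[68.0, -172.0], [26.0, -145.0], [75.0, -70.0], [115.0, -95.0]]
tealR [[182.0, -286.0], [176.0, -237.0], [259.0, -229.0], [267.0, -281.0]] carton frame [[-222.0, -55.0], [-242.0, -9.0], [-165.0, 21.0], [-142.0, -26.0]]
t 2.15 grasp [ 0.2806 -0.7017  0.2066] tip [ 0.281  -0.7028  0.1886] toolx [ 0.026 -0.065 -0.998] zaz -68.2 q [-77.3  43.7  41.4   0.6  90.9  -9.1] F [ 0.1  0.2 -0.1] w 0.0852
shift units [  2.11   9.04 -11.1 ] (mm [  63.4  271.2 -333.1] ) yaw deg -141.8 units -28.36 or +180: 38.2
```

```bash

python3 -m inch '[[-1,[0.1,0.8,-1],0],[-1,[0.1,0.8,-1],0],[-1,[0.1,0.8,-1],0],[-1,[0.1,0.8,-1],0],[-1,[0.1,0.8,-1],0],[-1,[0.1,0.8,-1],0],[-1,[0.1,0.8,-1],0],[-1,[0.1,0.8,-1],0]]' >/dev/null; python3 go.py .4105 -.2965 .12 73.5
```

```text
t 2.8167 grasp [ 0.371  -0.4076  0.166 ] tip [ 0.3715 -0.4088  0.1481] toolx [ 0.026 -0.064 -0.998] zaz -68.2 q [-59.7  24.8  84.5  -0.6  66.8   8.7] F [-0.  -0.3 -0.4] w 0.0853
shift units [ 1.33  2.6  -3.05] (mm [ 39.8  77.9 -91.5] ) yaw deg -141.8 units -28.36 or +180: 38.2
```

```bash

python3 -m inch '[[-1,[0.3,0.85,-1],0],[-1,[0.3,0.85,-1],0],[-1,[0.3,0.85,-1],0],[-1,[0.2,0,0],1],[-1,[0.2,0,0],1],[-1,[0,0,0],1],[-1,[0,0,0],1],[-1,[0,0,0],1]]' >/dev/null; python3 go.py .4105 -.2965 .052 -106.5
```

```text
t 3.4833 grasp [ 0.4098 -0.2999  0.121 ] tip [ 0.4103 -0.3011  0.103 ] toolx [ 0.026 -0.064 -0.998] zaz -93.5 q [-49.   24.4  94.4  -1.5  57.4  45.2] F [-0.2 -0.3 -0.3] w 0.085
shift units [ 2.29 -0.05 -0.26] (mm [68.6 -1.6 -7.8] ) yaw deg 13.0 units 2.6 or +180: -167.0
```

```bash

python3 -m inch '[[-1,[0,0,0],1],[-1,[0,0,0],1],[-1,[0,0,0],0.6],[-1,[0,0,0],0],[-1,[0,0,0],0],[-1,[0,0,0],0],[-1,[0,0,0],0],[-1,[0,0,0],0]]' >/dev/null; python3 go.py .4105 -.2965 .052 -106.5; python3 -c "
from h import *
snap('wrist','w1.png');snap('side','s1.png')"
```

```text
t 4.15 grasp [ 0.4089 -0.2992  0.1209] tip [ 0.4094 -0.3003  0.103 ] toolx [ 0.025 -0.063 -0.998] zaz -106.2 q [-49.   24.4  94.6  -1.5  57.4  57.9] F [-0.7 -0.6 -0.5] w 0.0855
shift units [ 2.29 -0.07 -0.22] (mm [68.6 -2.1 -6.7] ) yaw deg 0.3 units 0.06 or +180: -179.7
```

View pics/w1.png

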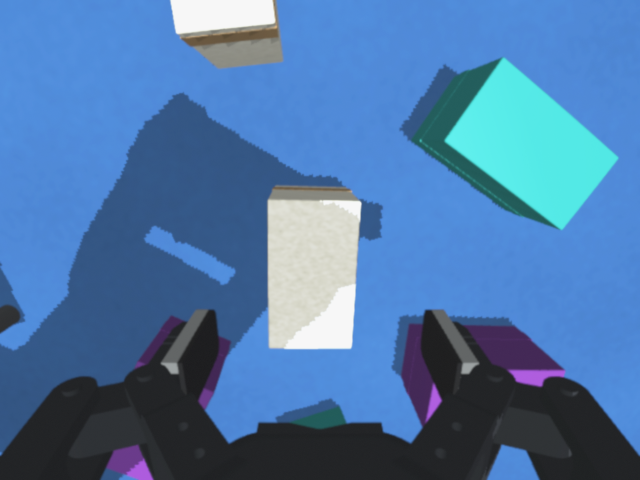

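The wrist view shows the carton at (312,274), between the jaws and square with them. Purple boxes sit to the rear left and right, at finger height in the image. I'll recheck its centre from this view.

```bash
python3 -c "
from h import *
p=optics.camera_params('wrist')
W=np.array([onz(p,u,v,.06)[:2] for u,v in [(268,200),(360,202),(353,348),(269,348)]]);print(W.round(4),W.mean(0))"
```

```text
[[ 0.4581 -0.2894]
 [ 0.443  -0.336 ]
 [ 0.3576 -0.3098]
 [ 0.3734 -0.2616]] [ 0.40802022 -0.29918205]
```

```bash

python3 -m inch '[[-1,[0.4,0,-0.1],0],[-1,[0.4,0,-0.1],0],[-1,[0.4,0,0],0],[-1,[0.4,0,0],0],[-1,[0.4,0,0],0],[-1,[0.3,0,0],0],[-1,[0,0,0],0],[-1,[0,0,0],0]]' >/dev/null; python3 go.py .4105 -.2965 .052 -106.5
```

```text
t 4.9167 grasp [ 0.4122 -0.2977  0.0517] tip [ 0.4127 -0.2988  0.0337] toolx [ 0.025 -0.063 -0.998] zaz -106.2 q [-48.6  30.7  98.5  -1.8  47.1  58.8] F [ 0.  -0.7  0.2] w 0.0856
shift units [-0.01 -0.07 -0.02] (mm [-0.4 -2.  -0.6] ) yaw deg 0.3 units 0.06 or +180: -179.7
```

Position is good, so I'll close on the carton and lift.

```bash

python3 -m inch '[[1,[0,-0.07,0],0],[1,[0,0,0],0],[1,[0,0,0],0],[1,[0,0,0],0],[1,[0,0,0],0],[1,[0,0,0],0],[1,[0,0,0],0],[1,[0,0,0],0]]' 30; python3 go.py .515 0 .17 87
```

```text
time_s: 5.58
position: [0.4063, -0.2873, 0.2072]
tool_rot: [[0.026, 0.96, -0.28], [-0.064, -0.278, -0.959], [-0.998, 0.043, 0.054]]
ft_force: [-1.0, 1.1, 6.9]
grip_width: 0.0498
t 5.5833 grasp [ 0.4104 -0.2973  0.0526] tip [ 0.4108 -0.2984  0.0346] toolx [ 0.026 -0.064 -0.998] zaz -106.3 q [-48.7  30.5  98.8  -1.8  47.   58.7] F [-1.   1.1  6.9] w 0.0498
shift units [ -4.45   0.77 -10.26] (mm [-133.4   23.  -307.8] ) yaw deg 166.8 units 33.36 or +180: -13.2
```

```bash

python3 -m inch '[[1,[-0.6,0,0],0],[1,[-0.9,0,0],0],[1,[-0.9,0,0],0],[1,[-0.8,0,-0.3],0],[1,[-0.7,0,-0.7],-0.5],[1,[-0.6,0.1,-1],-0.7],[1,[0,0.1,-1],-0.7],[1,[0,0.1,-1],-0.7]]'; python3 go.py .515 -.003 .17 87
```

```text
time_s: 6.25
position: [0.4361, -0.162, 0.3355]
tool_rot: [[0.027, 0.998, -0.054], [-0.064, -0.052, -0.997], [-0.998, 0.031, 0.063]]
ft_force: [0.5, 0.3, -4.6]
grip_width: 0.0499
t 6.25 grasp [ 0.4403 -0.1719  0.1809] tip [ 0.4408 -0.1731  0.1629] toolx [ 0.027 -0.064 -0.998] zaz -93.1 q [-34.6  17.   94.5  -2.4  65.2  59.4] F [ 0.5  0.3 -4.6] w 0.0499
shift units [ 0.07  2.18 -5.77] (mm [   2.    65.4 -173.1] ) yaw deg 179.9 units 35.98 or +180: -0.1
```

```bash

python3 -m inch '[[1,[0,0.36,-0.96],0],[1,[0,0.36,-0.96],0],[1,[0,0.36,-0.96],0],[1,[0,0.36,-0.96],0],[1,[0,0.36,-0.96],0],[1,[0,0.36,-0.96],0],[1,[0,0,0],0],[1,[0,0,0],0]]'; python3 go.py .515 -.003 .119 87; python3 -c "
from h import *
p,a=snap('wrist','w2.png');p,b=snap('side','s2.png')
cv2.imwrite('pics/s2c.png',cv2.resize(b[130:350,200:420,::-1],None,fx=2.7,fy=2.7,interpolation=cv2.INTER_CUBIC))"
```

```text
time_s: 6.92
position: [0.5104, 0.0067, 0.3254]
tool_rot: [[0.024, 0.998, -0.053], [-0.063, -0.052, -0.997], [-0.998, 0.028, 0.062]]
ft_force: [-0.3, -1.3, -3.7]
grip_width: 0.0498
t 6.9167 grasp [ 0.5142 -0.003   0.1707] tip [ 0.5147 -0.0042  0.1528] toolx [ 0.024 -0.063 -0.998] zaz -93.1 q [-12.   22.1  88.3  -3.5  67.6  82.3] F [-0.3 -1.3 -3.7] w 0.0498
shift units [ 1.72 -0.02 -0.11] (mm [51.6 -0.7 -3.3] ) yaw deg 179.9 units 35.98 or +180: -0.1
```

View pics/w2.png

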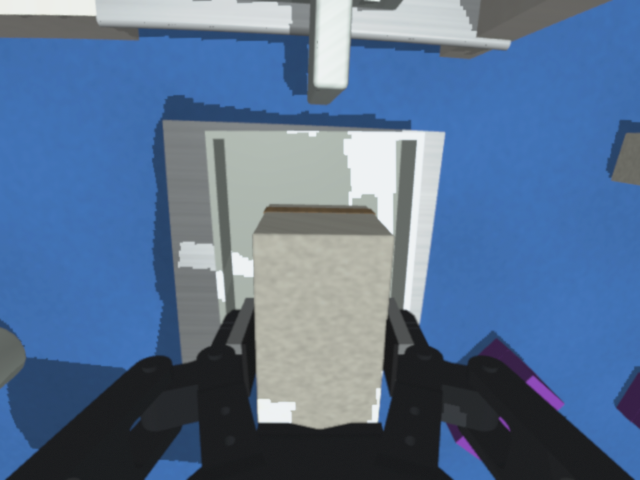

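View pics/s2c.png

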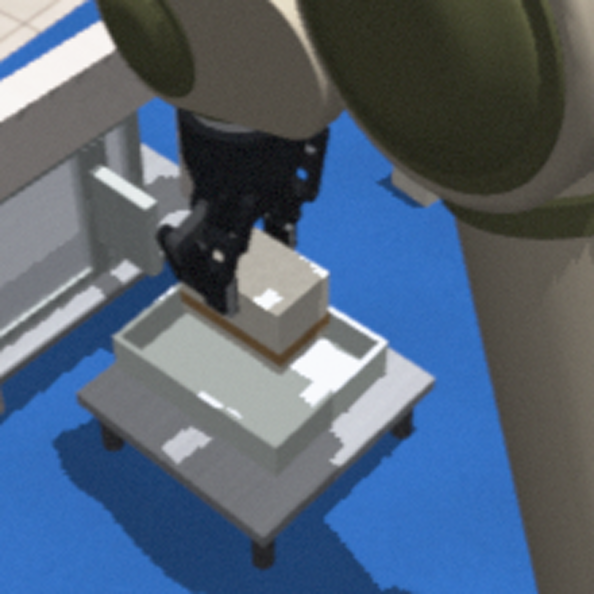

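```bash
python3 -c "
from h import *
p=optics.camera_params('wrist')
a=cv2.imread('pics/w2.png');cv2.imwrite('pics/w2c.png',cv2.resize(a[110:260,150:460],None,fx=2.5,fy=2.5,interpolation=cv2.INTER_CUBIC))
W=np.array([onz(p,u,v,.095)[:2] for u,v in [(206,133),(420,132)]]);print(W.round(4),W.mean(0))
for X in [(.5172,-.0045)]:
  c,s=np.cos(np.radians(-3)),np.sin(np.radians(-3))
  print([np.round(proj(p,[X[0]+c*l-s*w,X[1]+s*l+c*w,.095])) for l,w in [(.075,.06),(.075,-.06)]])"
```

```text
[[ 0.5947  0.0464]
 [ 0.5887 -0.0703]] [ 0.59173912 -0.01194964]
[array([196., 133.]), array([417., 132.])]
```

View pics/w2c.png

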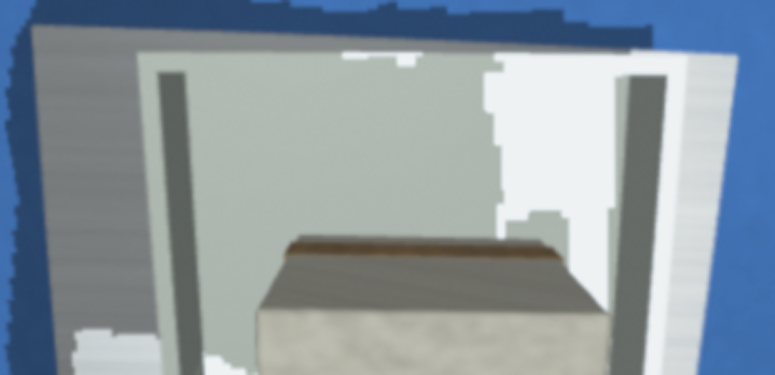

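```bash

python3 -m inch '[[1,[0.3,0.06,0.03],0],[1,[0.3,0,0],0],[1,[0.3,0,0],0],[1,[0.3,0,0],0],[1,[0.3,0,0],0],[1,[0.1,0,0],0],[1,[0,0,0],0],[1,[0,0,0],0]]'; python3 go.py .5165 -.0065 .1166 87
```

```text
time_s: 7.68
position: [0.5135, 0.0013, 0.2779]
tool_rot: [[0.025, 0.998, -0.056], [-0.063, -0.055, -0.997], [-0.998, 0.029, 0.062]]
ft_force: [0.3, 1.1, -4.0]
grip_width: 0.0496
t 7.6833 grasp [ 0.5174 -0.0085  0.1232] tip [ 0.5179 -0.0096  0.1053] toolx [ 0.025 -0.063 -0.998] zaz -93.2 q [-12.5  25.7  91.5  -3.7  60.6  82.4] F [ 0.3  1.1 -4. ] w 0.0496
shift units [ 0.22 -0.04 -0.08] (mm [ 6.5 -1.2 -2.3] ) yaw deg 179.8 units 35.96 or +180: -0.2
```

```bash

python3 -m inch '[[1,[0.08,0,-0.06],0],[1,[0.08,0,0],0],[1,[0.05,0,0],0],[1,[0,0,0],0],[1,[0,0,0],0],[1,[0,0,0],0],[1,[0,0,0],0],[1,[0,0,0],0]]'; python3 go.py .5165 -.0065 .1166 87
```

```text
time_s: 8.35
position: [0.5137, 0.0028, 0.2717]
tool_rot: [[0.026, 0.998, -0.056], [-0.063, -0.055, -0.997], [-0.998, 0.029, 0.062]]
ft_force: [0.1, 1.1, -1.2]
grip_width: 0.0497
t 8.35 grasp [ 0.5176 -0.007   0.117 ] tip [ 0.5181 -0.0081  0.0991] toolx [ 0.026 -0.063 -0.998] zaz -93.2 q [-12.4  26.2  91.9  -3.7  59.7  82.6] F [ 0.1  1.1 -1.2] w 0.0497
shift units [ 0.01 -0.04 -0.01] (mm [ 0.4 -1.2 -0.4] ) yaw deg 179.8 units 35.96 or +180: -0.2
```

```bash

python3 -m inch '[[1,[0.04,0,0],0],[1,[0,0,0],0],[-0.4,[0,0,0],0],[-0.4,[0,0,0],0],[-0.4,[0,0,0],0],[-0.4,[-0.2,0,0],0],[-0.4,[-0.8,0,0],0],[-0.4,[-1,0,0],0]]'; 
python3 -m inch '[[-1,[-1,-0.3,0],0],[-1,[-1,-0.5,0],0],[-1,[-1,-1,0],0],[-1,[-0.5,-1,0],0],[-1,[0,-1,0],0],[-1,[0,-1,0],0],[-1,[0,0,0],0],[-1,[0,0,0],0]]'; python3 go.py .5165 -.0065 .1166 87; python3 -c "
from h import *
p,a=snap('wrist','w3.png');p,b=snap('side','s3.png')
cv2.imwrite('pics/s3c.png',cv2.resize(b[130:350,200:420,::-1],None,fx=2.7,fy=2.7,interpolation=cv2.INTER_CUBIC))"
```

```text
time_s: 9.02
position: [0.512, 0.0064, 0.3298]
tool_rot: [[0.021, 0.998, -0.056], [-0.062, -0.055, -0.997], [-0.998, 0.025, 0.061]]
ft_force: [1.1, -0.9, -0.1]
grip_width: 0.0598
time_s: 9.68
position: [0.3654, 0.0211, 0.4311]
tool_rot: [[0.027, 0.998, -0.057], [-0.064, -0.055, -0.996], [-0.998, 0.031, 0.062]]
ft_force: [0.5, -0.0, 0.6]
grip_width: 0.0856
t 9.6833 grasp [0.3695 0.0112 0.2765] tip [0.37   0.0101 0.2585] toolx [ 0.027 -0.064 -0.998] zaz -93.3 q [-14.7   1.3  96.9  -3.2  79.4  79.1] F [ 0.5 -0.   0.6] w 0.0856
shift units [ 5.49  4.76 -0.02] (mm [164.6 142.8  -0.6] ) yaw deg 179.7 units 35.94 or +180: -0.3
```

View pics/w3.png

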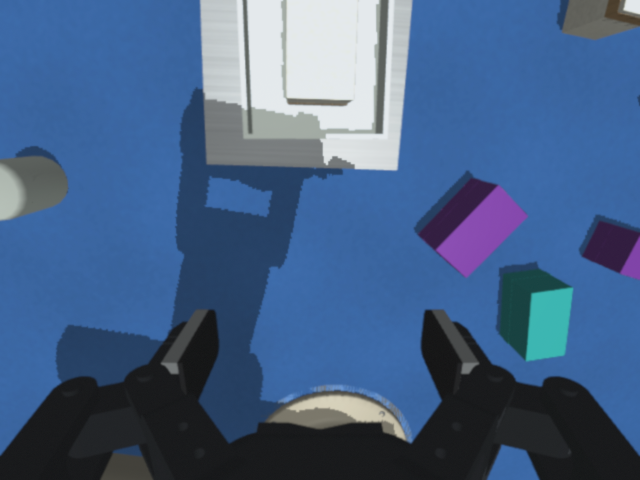

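View pics/s3c.png

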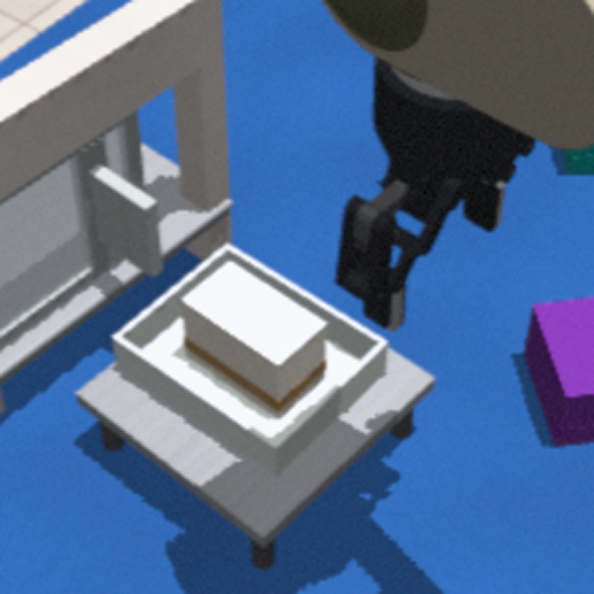

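The carton lies flat in the tray and looks centred. I'll measure the offset.

```bash
python3 -c "
from h import *
p=optics.camera_params('side')
f=lambda L,z:np.array([onz(p,(u+.5)/2.7-.5+200,(v+.5)/2.7-.5+130,z)[:2] for u,v in L])
a=f([(230,262),(327,325),(280,365),(182,300)],.124);b=f([(228,243),(387,343),(278,447),(114,340)],.095)
print(a.round(3),a.mean(0));print(b.round(3),b.mean(0))"
```

```text
[[ 0.557 -0.034]
 [ 0.468 -0.026]
 [ 0.472  0.021]
 [ 0.561  0.014]] [ 0.51478554 -0.00618867]
[[ 0.589 -0.069]
 [ 0.439 -0.059]
 [ 0.446  0.058]
 [ 0.593  0.052]] [ 0.51689365 -0.00451283]
```

```bash

python3 -m inch '[[1,[-0.8,0.9,0],0],[1,[-0.8,0.9,0],0],[1,[-0.8,0.9,0],0],[1,[-0.8,0.9,0],0],[1,[-0.8,0.9,0],0],[1,[-0.8,0.9,0],0],[1,[-0.8,0.9,0],0],[1,[-0.6,1,0],0]]'; 
python3 -m inch '[[1,[0,1,0],0],[1,[0,1,0],0],[1,[0,1,0],0],[1,[0,1,0],0],[1,[0,1,0],0],[1,[0,1,0],0],[1,[0,1,0],0],[1,[0,1,0],0]]'; python3 go.py .5165 -.0065 .1166 87
```

```text
time_s: 10.45
position: [0.5815, 0.021, 0.6239]
tool_rot: [[0.027, 0.998, -0.056], [-0.063, -0.054, -0.997], [-0.998, 0.031, 0.062]]
ft_force: [0.7, 0.2, 0.8]
grip_width: -0.0002
time_s: 11.12
position: [0.7241, 0.006, 0.5613]
tool_rot: [[0.085, 0.995, -0.056], [-0.064, -0.051, -0.997], [-0.994, 0.088, 0.06]]
ft_force: [1.0, 0.1, -0.4]
grip_width: -0.0004
t 11.1167 grasp [ 0.7372 -0.004   0.4072] tip [ 0.7387 -0.0051  0.3893] toolx [ 0.085 -0.064 -0.994] zaz -93.2 q [ -8.5  42.2  12.7  -3.4 119.7  82.7] F [ 1.   0.1 -0.4] w -0.0004
shift units [ 9.02 -8.17 -0.08] (mm [ 270.5 -245.    -2.4] ) yaw deg 179.8 units 35.96 or +180: -0.2
```

```bash

python3 -m inch '[[1,[-0.7,1,0],0],[1,[-0.7,1,0],0],[1,[-0.7,1,0],0],[1,[-0.7,1,0],0],[1,[-0.7,1,0],0],[1,[-0.7,1,0],0],[1,[-0.7,1,0],0],[1,[-0.7,1,0],0]]'; python3 go.py .5165 -.0065 .1166 87
```

```text
time_s: 11.78
position: [0.7044, 0.0038, 0.6063]
tool_rot: [[0.239, 0.969, -0.056], [-0.068, -0.04, -0.997], [-0.969, 0.242, 0.057]]
ft_force: [-0.2, 0.5, -0.4]
grip_width: 0.0
t 11.7833 grasp [ 0.7414 -0.0068  0.4561] tip [ 0.7457 -0.0081  0.4387] toolx [ 0.239 -0.068 -0.969] zaz -93.2 q [ -9.1  38.7  12.7  -1.9 114.3  82.7] F [-0.2  0.5 -0.4] w 0.0
shift units [  9.17 -10.01  -0.23] (mm [ 275.1 -300.2   -7. ] ) yaw deg 179.8 units 35.96 or +180: -0.2
```

```bash

python3 -m inch '[[1,[-0.3,1,0],0],[1,[-0.3,1,0],0],[1,[-0.3,1,0],0],[1,[-0.2,1,0],0],[1,[-0.2,1,0],0],[1,[-0.2,1,0],0],[1,[-0.2,1,0],0],[1,[-0.2,1,0],0]]'; python3 go.py .5165 -.0065 .1166 87
```

```text
time_s: 12.45
position: [0.73, -0.0024, 0.5904]
tool_rot: [[0.364, 0.93, -0.055], [-0.07, -0.031, -0.997], [-0.929, 0.367, 0.054]]
ft_force: [-1.0, 0.6, -0.4]
grip_width: 0.0002
t 12.45 grasp [ 0.7864 -0.0133  0.4465] tip [ 0.793  -0.0146  0.4298] toolx [ 0.364 -0.07  -0.929] zaz -93.2 q [ -9.4  40.3  12.7  -0.6 105.2  82.9] F [-1.   0.6 -0.4] w 0.0002
shift units [  6.92 -12.41  -0.33] (mm [ 207.6 -372.2   -9.8] ) yaw deg 179.8 units 35.96 or +180: -0.2
```

```bash

python3 -m inch '[[1,[-0.2,1,0],0],[1,[-0.2,1,0],0],[1,[-0.2,1,0],0],[1,[-0.2,1,0],0],[1,[-0.1,1,0],0],[1,[-0.1,1,0],0],[1,[-0.1,1,0],0],[1,[-0.1,1,0],0]]'; python3 go.py .5165 -.0065 .1166 87
```

```text
time_s: 13.12
position: [0.7462, -0.0063, 0.5878]
tool_rot: [[0.487, 0.871, -0.054], [-0.072, -0.022, -0.997], [-0.87, 0.49, 0.053]]
ft_force: [0.5, 0.4, -0.6]
grip_width: 0.0002
t 13.1167 grasp [ 0.8217 -0.0175  0.4529] tip [ 0.8305 -0.0188  0.4372] toolx [ 0.487 -0.072 -0.87 ] zaz -93.1 q [-9.6 40.9 12.7  0.6 96.8 82.9] F [ 0.5  0.4 -0.6] w 0.0002
shift units [  4.77 -14.37  -0.4 ] (mm [ 143.  -431.   -12.1] ) yaw deg 179.9 units 35.98 or +180: -0.1
```

```bash

python3 -m inch '[[1,[-0.1,1,0],0],[1,[-0.1,1,0],0],[1,[0,1,0],0],[1,[0,1,0],0],[1,[0,1,0],0],[1,[0,1,0],0],[1,[0,1,0],0],[1,[0,1,0],0]]'; python3 go.py .5165 -.0065 .1166 87
```

```text
time_s: 13.78
position: [0.7609, -0.0094, 0.5874]
tool_rot: [[0.602, 0.796, -0.053], [-0.073, -0.011, -0.997], [-0.795, 0.605, 0.051]]
ft_force: [-1.0, 0.7, -0.3]
grip_width: 0.0002
t 13.7833 grasp [ 0.8542 -0.0208  0.4642] tip [ 0.8651 -0.0221  0.4499] toolx [ 0.602 -0.073 -0.795] zaz -93.1 q [-9.8 41.5 12.7  1.7 88.5 82.8] F [-1.   0.7 -0.3] w 0.0002
shift units [  2.39 -15.98  -0.47] (mm [  71.8 -479.3  -14.1] ) yaw deg 179.9 units 35.98 or +180: -0.1
```

```bash

python3 -m inch '[[1,[0,1,0],0],[1,[0,1,0],0],[1,[0,1,0],0],[1,[0,1,0],0],[1,[0,1,0],0],[1,[0,1,0],0],[1,[0,1,0],0],[1,[0,1,0],0]]'; python3 go.py .5165 -.0065 .1166 87
```

```text
time_s: 14.45
position: [0.7612, -0.0102, 0.606]
tool_rot: [[0.705, 0.707, -0.053], [-0.073, -0.001, -0.997], [-0.705, 0.707, 0.051]]
ft_force: [0.0, -0.0, -0.3]
grip_width: -0.0001
t 14.45 grasp [ 0.8706 -0.0216  0.4967] tip [ 0.8833 -0.0229  0.484 ] toolx [ 0.705 -0.073 -0.705] zaz -93.0 q [-10.   40.6  12.7   2.9  81.6  82.6] F [ 0.  -0.  -0.3] w -0.0001
shift units [  0.57 -17.31  -0.52] (mm [  17.1 -519.2  -15.6] ) yaw deg -180.0 units -36.0 or +180: 0.0
```

```bash
cat > gh.py <<'E'
# gh.py xh yh zh (mm, grasp point in hatch frame) 
from h import *
import sys
O=np.array([.6699,-.0116,0]); H=np.array([[.9955,.0947,0],[-.0947,.9955,0],[0,0,1]])
if __name__=='__main__':
    t=np.array(list(map(float,sys.argv[1:4])))
    o=env.observe(); R=o['tool_rot']; g=o['position']+R[:,0]*0.155
    gh=H.T@(g-O)*1000; th=H.T@(o['position']+R[:,0]*.173-O)*1000
    d=R.T@H@(t-gh)/30
    print('t',round(o['time_s'],2),'grasp_h',gh.round(1),'tip_h',th.round(1),'toolx_h',(H.T@R[:,0]).round(3),'toolz_h',(H.T@R[:,2]).round(3),'q',o['q'].round(0),'F',(H.T@o['ft_force']).round(1),'w',round(o['grip_width'],4))
    print('shift units',d.round(2),'err mm',(t-gh).round(1))
E
python3 -m inch '[[1,[-0.9,-0.9,0],0],[1,[-0.95,-0.95,0],0.4],[1,[-0.95,-0.95,0],0.4],[1,[-0.95,-0.95,0],0],[1,[-0.95,-0.95,0],0],[1,[-0.95,-0.95,0],0],[1,[-0.95,-0.95,0],0],[1,[-0.95,-0.95,0],0]]'; python3 gh.py -109 -5 192
```

```text
time_s: 15.12
position: [0.4493, 0.0172, 0.6062]
tool_rot: [[0.705, 0.702, -0.101], [-0.073, -0.07, -0.995], [-0.705, 0.709, 0.002]]
ft_force: [-0.0, 1.0, 1.7]
grip_width: -0.0002
t 15.12 grasp_h [-112.4    6.9  496.9] tip_h [-99.6   6.8 484.2] toolx_h [ 0.709 -0.006 -0.705] toolz_h [-0.006 -1.     0.002] q [-14.   1.  73.   7.  61.  81.] F [-0.1  1.   1.7] w -0.0002
shift units [ 7.25 -7.13  0.37] err mm [   3.4  -11.9 -304.9]
```

```bash

python3 -m inch '[[-1,[0.9,-0.89,0.05],0],[-1,[0.9,-0.89,0.05],0],[-1,[0.9,-0.89,0.05],0],[-1,[0.9,-0.89,0.05],0],[-1,[0.9,-0.89,0.05],0],[-1,[0.9,-0.89,0.05],0],[-1,[0.9,-0.89,0.05],0],[-1,[0.9,-0.89,0],0]]'; python3 gh.py -52 -5 137;python3 -c "
from h import *
p,a=snap('wrist','w4.png');p,b=snap('side','s4.png')"
```

```text
time_s: 15.78
position: [0.4523, 0.0054, 0.3057]
tool_rot: [[0.705, 0.702, -0.101], [-0.073, -0.07, -0.995], [-0.705, 0.709, 0.002]]
ft_force: [2.2, 0.8, -0.3]
grip_width: 0.0858
t 15.78 grasp_h [-108.4   -4.6  196.3] tip_h [-95.6  -4.8 183.6] toolx_h [ 0.709 -0.006 -0.705] toolz_h [-0.007 -1.     0.002] q [-16.  15. 109.  32.  13.  51.] F [ 2.1  1.1 -0.3] w 0.0858
shift units [ 2.73 -0.08 -0.01] err mm [ 56.4  -0.4 -59.3]
```

View pics/w4.png

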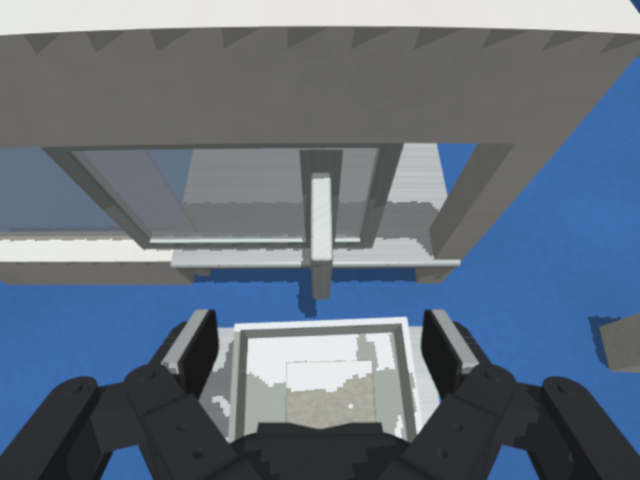

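View pics/s4.png

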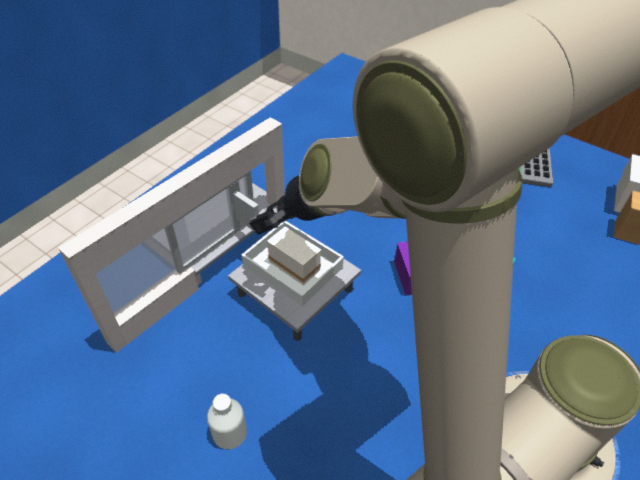

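The wrist view shows the handle fin at (321,240), centred between the open jaws. The sash right stile is at (385,195) and the tray is below. I'll move in and grip.

```bash

python3 -m inch '[[-1,[0.6,0,0],0],[-1,[0.6,0,0],0],[-1,[0.6,0,0],0],[-1,[0.6,0,0],0],[-1,[0.2,0,0],0],[1,[0,0,0],0],[1,[0,0,0],0],[1,[0,0,0],0]]' 25; python3 gh.py -52 -5 137
python3 -m inch '[[1,[0,0,0],0],[1,[0,0,0],0],[1,[0,0,0],0],[1,[0,0,0],0],[1,[0,0,0],0],[1,[0,0,0],0],[1,[0,0,-0.1],0],[1,[0,0,-0.2],0]]'; python3 gh.py -52 135 137
```

```text
time_s: 16.55
position: [0.5101, -0.0041, 0.26]
tool_rot: [[0.701, 0.707, -0.094], [-0.063, -0.07, -0.996], [-0.71, 0.704, -0.005]]
ft_force: [-0.3, 0.7, -0.2]
grip_width: 0.0517
t 16.55 grasp_h [-50.7  -7.  149.9] tip_h [-38.   -7.  137.1] toolx_h [ 0.704  0.004 -0.71 ] toolz_h [ 0.001 -1.    -0.005] q [-15.  25. 104.  43.  10.  40.] F [-0.4  0.7 -0.2] w 0.0517
shift units [ 0.27 -0.33 -0.07] err mm [ -1.3   2.  -12.9]
time_s: 17.22
position: [0.5116, 0.0033, 0.2599]
tool_rot: [[0.696, 0.712, -0.093], [-0.061, -0.071, -0.996], [-0.715, 0.699, -0.006]]
ft_force: [-0.0, -1.9, -9.5]
grip_width: 0.0113
t 17.22 grasp_h [-50.7   0.7 149. ] tip_h [-38.1   0.8 136.2] toolx_h [ 0.699  0.006 -0.715] toolz_h [ 0.002 -1.    -0.006] q [-14.  25. 103.  39.  10.  46.] F [ 0.2 -1.9 -9.5] w 0.0113
shift units [ 0.28 -0.32 -4.48] err mm [ -1.3 134.3 -12. ]
```

```bash

python3 -m inch '[[1,[0,0,-0.55],0],[1,[0,0,-0.55],0],[1,[0,0,-0.55],0],[1,[0,0,-0.55],0],[1,[0,0,-0.55],0],[1,[0,0,-0.55],0],[1,[0,0,-0.55],0],[1,[0,0,-0.5],0]]'; python3 gh.py -52 135 137
```

```text
time_s: 17.88
position: [0.5258, 0.132, 0.2625]
tool_rot: [[0.683, 0.724, -0.093], [-0.06, -0.071, -0.996], [-0.728, 0.686, -0.005]]
ft_force: [12.5, -3.3, -29.2]
grip_width: 0.0119
t 17.88 grasp_h [-50.8 130.1 149.7] tip_h [-38.5 130.2 136.6] toolx_h [ 0.686  0.005 -0.728] toolz_h [ 0.002 -1.    -0.005] q [  2.  27.  98. -23.  13. 118.] F [ 12.8  -2.1 -29.2] w 0.0119
shift units [ 0.28 -0.32 -0.16] err mm [ -1.2   4.9 -12.7]
```

```bash

python3 -m inch '[[1,[0,0,-0.2],0],[1,[0,0,-0.1],0],[1,[0,0,0],0],[1,[0,0,0],0],[-0.5,[0,0,0],0],[-0.5,[0,0,0],0],[-0.5,[0,0,0],0],[-0.5,[-0.3,0,0],0]]'; python3 gh.py -120 135 200
python3 -m inch '[[-0.5,[-0.7,0,0],0],[-0.5,[-1,0,0],0],[-0.5,[-1,0,0],0],[-0.5,[-1,0,0],0],[-0.5,[-0.3,0,0],0],[-0.5,[0,0,0],0],[-0.5,[0,0,0],0],[-0.5,[0,0,0],0]]'; python3 gh.py -250 0 200;python3 -c "
from h import *
p,a=snap('wrist','w5.png');p,b=snap('scene','sc5.png')"
```

```text
time_s: 18.55
position: [0.5216, 0.1414, 0.2731]
tool_rot: [[0.693, 0.716, -0.09], [-0.057, -0.071, -0.996], [-0.719, 0.695, -0.008]]
ft_force: [-0.2, -0.3, 0.1]
grip_width: 0.0596
t 18.55 grasp_h [-54.4 139.7 161.7] tip_h [-41.9 139.9 148.7] toolx_h [ 0.695  0.009 -0.719] toolz_h [ 0.004 -1.    -0.008] q [  4.  26.  97. -24.  14. 120.] F [-0.1 -0.3  0.1] w 0.0596
shift units [-2.44 -0.68  0.14] err mm [-65.6  -4.7  38.3]
time_s: 19.22
position: [0.4386, 0.1481, 0.359]
tool_rot: [[0.692, 0.716, -0.09], [-0.057, -0.071, -0.996], [-0.719, 0.695, -0.008]]
ft_force: [-0.3, 0.1, 0.3]
grip_width: 0.064
t 19.22 grasp_h [-137.7  138.5  247.5] tip_h [-125.2  138.6  234.5] toolx_h [ 0.695  0.009 -0.719] toolz_h [ 0.004 -1.    -0.008] q [  5.  12. 102. -17.  24. 114.] F [-0.4  0.1  0.3] w 0.064
shift units [-1.5  -3.78  4.61] err mm [-112.3 -138.5  -47.5]
```

View pics/w5.png

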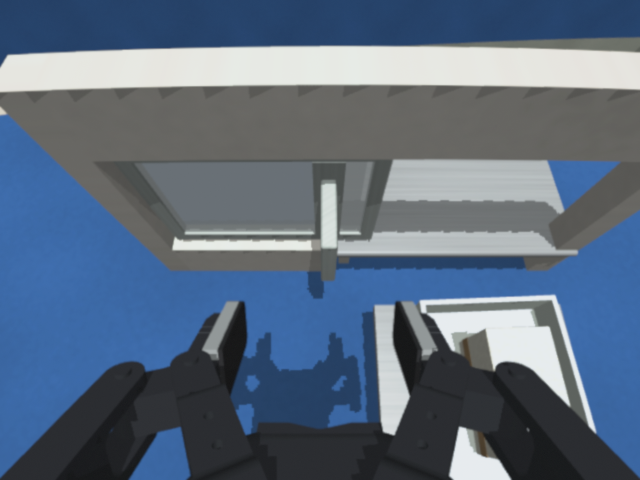

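View pics/sc5.png

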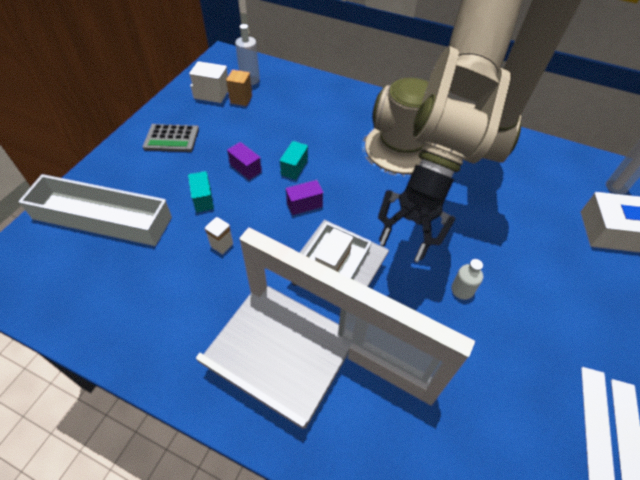

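```bash
python3 -c "
from gh import *
p=optics.camera_params('wrist')
for u,v,z in [(322,247,.17),(337,247,.17)]:
    print(H.T@(onz(p,u,v,z)-O)*1000)
def onx(u,v,xh):
    o,r=ray(p,u,v); o=H.T@(o-O); r=H.T@r; return (o+r*(xh-o[0])/r[0])*1000
print(onx(391,161,-.005),onx(369,238,-.005),onx(548,160,.015))"
```

```text
[-63.62540501 136.77966447 170.        ]
[-63.61376613 126.49419298 170.        ]
[ -5.          87.81257548 188.81838372] [-5.         88.86880859 64.14727366] [ 15.         -44.49599725 166.18316411]
```

Sash edge reads about +88 to 89 mm, so it's open to within measurement error. Now I'll bring the closed fingers behind the tray.

```bash
python3 gh.py -265 -7 220;
python3 -m inch '[[1,[-0.3,-0.4,0.6],0],[1,[-0.3,-0.4,0.6],0],[1,[-0.3,-0.4,0.6],0],[1,[-0.3,-0.4,0.6],0],[1,[-0.3,-0.4,0.6],0],[1,[-0.3,-0.4,0.6],0],[1,[-0.3,-0.4,0.6],0],[1,[-0.3,-0.4,0.6],0]]'; python3 gh.py -265 -7 220
```

```text
t 19.32 grasp_h [-137.6  138.3  247.1] tip_h [-125.1  138.5  234.2] toolx_h [ 0.694  0.008 -0.72 ] toolz_h [ 0.004 -1.    -0.008] q [  5.  12. 102. -17.  24. 114.] F [ 0.4 -0.8 -0.2] w 0.064
shift units [-2.34 -3.67  4.83] err mm [-127.4 -145.3  -27.1]
time_s: 19.98
position: [0.3111, 0.0194, 0.3436]
tool_rot: [[0.692, 0.717, -0.091], [-0.057, -0.071, -0.996], [-0.72, 0.694, -0.008]]
ft_force: [-1.2, -0.5, -0.7]
grip_width: -0.0002
t 19.98 grasp_h [-252.5   -1.7  232. ] tip_h [-240.    -1.6  219.1] toolx_h [ 0.694  0.009 -0.72 ] toolz_h [ 0.004 -1.    -0.008] q [-22.  -3. 123.  35.  21.  45.] F [-1.1 -0.7 -0.7] w -0.0002
shift units [-0.   -0.58  0.18] err mm [-12.5  -5.3 -12. ]
```

```bash

python3 -m inch '[[1,[0.3,-0.6,0.1],0],[1,[0.36,-0.45,0.1],0],[1,[0.36,-0.4,0],0],[1,[0.36,-0.35,0],0],[1,[0.36,-0.35,0],0],[1,[0.36,-0.35,0],0],[1,[0.36,-0.35,0],0],[1,[0.36,-0.35,0],0]]'; python3 gh.py -258 -7 83
```

```text
time_s: 20.65
position: [0.3035, 0.0174, 0.2537]
tool_rot: [[0.696, 0.714, -0.079], [-0.04, -0.071, -0.997], [-0.717, 0.697, -0.021]]
ft_force: [0.5, 0.7, 0.7]
grip_width: -0.0001
t 20.65 grasp_h [-259.5   -1.9  142.6] tip_h [-246.9   -1.4  129.7] toolx_h [ 0.697  0.026 -0.717] toolz_h [ 0.016 -1.    -0.021] q [-24.  10. 134. 115.  15. -39.] F [0.5 0.7 0.7] w -0.0001
shift units [ 1.45 -1.35  0.21] err mm [  1.5  -5.1 -59.6]
```

```bash

python3 -m inch '[[1,[0.25,-0.22,0.1],0],[1,[0.25,-0.22,0.1],0],[1,[0.25,-0.22,0],0],[1,[0.2,-0.2,0],0],[1,[0.2,-0.2,0],0],[1,[0.1,-0.1,0],0],[1,[0,0,0],0],[1,[0,0,0],0]]'; python3 gh.py -258 -7 83;python3 -c "
from h import *
p,b=snap('side','s6.png');cv2.imwrite('pics/s6c.png',cv2.resize(b[180:360,220:440,::-1],None,fx=3,fy=3,interpolation=cv2.INTER_CUBIC))"
```

```text
time_s: 21.32
position: [0.3044, 0.0125, 0.2028]
tool_rot: [[0.696, 0.714, -0.078], [-0.039, -0.071, -0.997], [-0.717, 0.696, -0.022]]
ft_force: [-0.1, 0.3, 0.8]
grip_width: 0.0
t 21.32 grasp_h [-258.3   -6.4   91.6] tip_h [-245.7   -5.9   78.7] toolx_h [ 0.696  0.027 -0.717] toolz_h [ 0.017 -1.    -0.022] q [-25.  22. 139. 146.  27. -73.] F [-0.2  0.3  0.8] w 0.0
shift units [ 0.21 -0.19  0.03] err mm [ 0.3 -0.6 -8.6]
```

View pics/s6c.png

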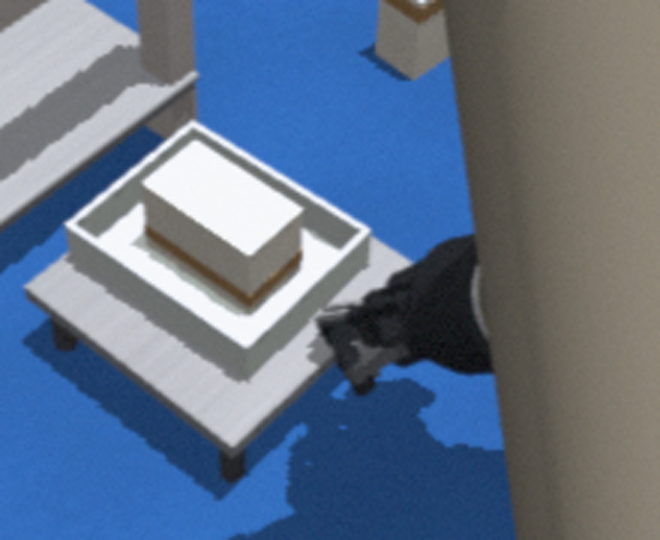

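```bash

python3 -m inch '[[1,[0.15,-0.15,0.1],0],[1,[0,0,0],0],[1,[0.2,0.22,0],0],[1,[0.2,0.22,0],0],[1,[0.2,0.22,0],0],[1,[0.2,0.22,0],0],[1,[0.2,0.22,0],0],[1,[0,0,0],0]]'; python3 gh.py -196 -9 84;python3 -c "
from h import *
p,b=snap('side','s7.png');cv2.imwrite('pics/s7c.png',cv2.resize(b[180:360,220:440,::-1],None,fx=3,fy=3,interpolation=cv2.INTER_CUBIC))"
```

```text
time_s: 22.03
position: [0.3492, 0.0063, 0.1989]
tool_rot: [[0.699, 0.711, -0.078], [-0.04, -0.07, -0.997], [-0.714, 0.699, -0.02]]
ft_force: [0.4, 0.4, -0.0]
grip_width: 0.0002
t 22.03 grasp_h [-212.5   -8.5   88.2] tip_h [-200.    -8.    75.3] toolx_h [ 0.699  0.027 -0.714] toolz_h [ 0.017 -1.    -0.02 ] q [-22.  24. 132. 145.  23. -69.] F [ 0.3  0.4 -0. ] w 0.0002
shift units [0.48 0.3  0.03] err mm [16.5 -0.5 -4.2]
```

View pics/s7c.png

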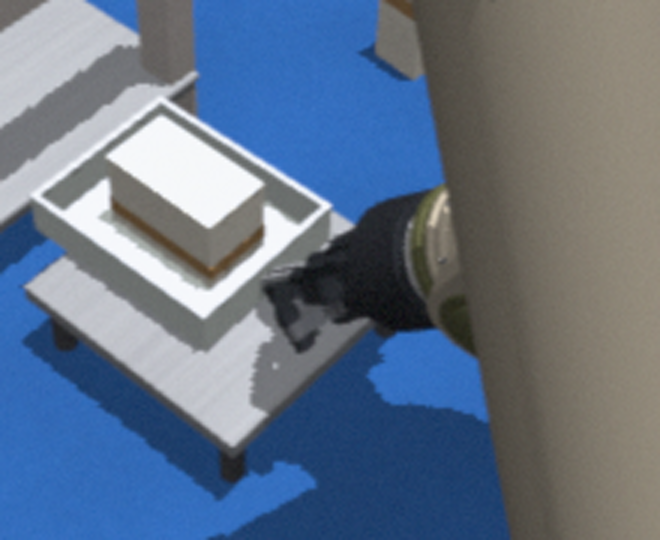

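```bash
cat > tr.py <<'E'
from gh import *
import json
def tray(L,sc,ox,oy,z=.095,cam='side'):
    p=optics.camera_params(cam)
    W=np.array([(H.T@(onz(p,(u+.5)/sc-.5+ox,(v+.5)/sc-.5+oy,z)-O))[:2]*1000 for u,v in L])
    print(W.round(0).tolist(),'mean',W.mean(0).round(1)); return W
if __name__=='__main__':
    tray(json.loads(sys.argv[1]),*map(float,sys.argv[2:5]))
E
python3 tr.py '[[162,98],[330,206],[204,318],[33,200]]' 3 220 180
python3 -m inch '[[1,[0.35,0.25,0],0],[1,[0.3,0.3,0],0],[1,[0.25,0.25,0],0],[1,[0.25,0.25,0],0],[1,[0.25,0.25,0],0],[1,[0.25,0.25,0],0],[1,[0.25,0.25,0],0],[1,[0,0,0],0]]'; python3 gh.py -136 -9 84;python3 -c "
from h import *
p,b=snap('side','s8.png');cv2.imwrite('pics/s8c.png',cv2.resize(b[160:340,180:400,::-1],None,fx=3,fy=3,interpolation=cv2.INTER_CUBIC))"
```

```text
[[-45.0, -66.0], [-193.0, -68.0], [-195.0, 50.0], [-49.0, 55.0]] mean [-120.6   -7.3]
time_s: 22.75
position: [0.4271, 0.0002, 0.1957]
tool_rot: [[0.698, 0.712, -0.078], [-0.04, -0.07, -0.997], [-0.715, 0.699, -0.021]]
ft_force: [0.3, -0.6, 0.0]
grip_width: 0.0002
t 22.75 grasp_h [-134.5   -7.1   84.9] tip_h [-121.9   -6.6   72. ] toolx_h [ 0.699  0.027 -0.715] toolz_h [ 0.017 -1.    -0.021] q [-18.  27. 120. 136.  15. -56.] F [ 0.3 -0.6  0. ] w 0.0002
shift units [-0.02 -0.06  0.06] err mm [-1.5 -1.9 -0.9]
```

View pics/s8c.png

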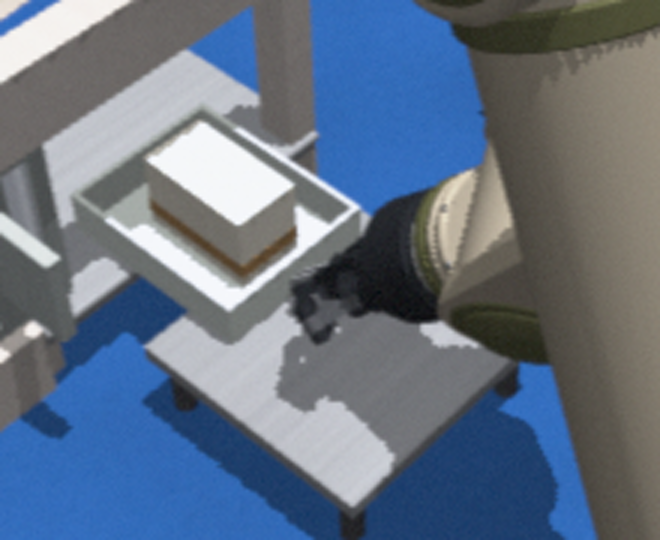

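```bash

python3 -m inch '[[1,[0.25,0.25,0],0],[1,[0.25,0.25,0],0],[1,[0.25,0.25,0],0],[1,[0.25,0.25,0],0],[1,[0.25,0.25,0],0],[1,[0.25,0.25,0],0],[1,[0,0,0],0],[1,[0,0,0],0]]'; python3 gh.py -70 -9 84;python3 -c "
from h import *
p,b=snap('side','s9.png');cv2.imwrite('pics/s9c.png',cv2.resize(b[130:310,160:380,::-1],None,fx=3,fy=3,interpolation=cv2.INTER_CUBIC))"
```

```text
time_s: 23.47
position: [0.489, -0.0048, 0.1942]
tool_rot: [[0.697, 0.713, -0.077], [-0.039, -0.07, -0.997], [-0.716, 0.698, -0.021]]
ft_force: [-0.2, 0.2, -0.3]
grip_width: 0.0001
t 23.47 grasp_h [-72.7  -6.1  83.2] tip_h [-60.1  -5.6  70.3] toolx_h [ 0.698  0.027 -0.716] toolz_h [ 0.017 -1.    -0.021] q [-16.  31. 110. 117.  10. -35.] F [-0.2  0.2 -0.3] w 0.0001
shift units [0.04 0.08 0.1 ] err mm [ 2.7 -2.9  0.8]
```

View pics/s9c.png

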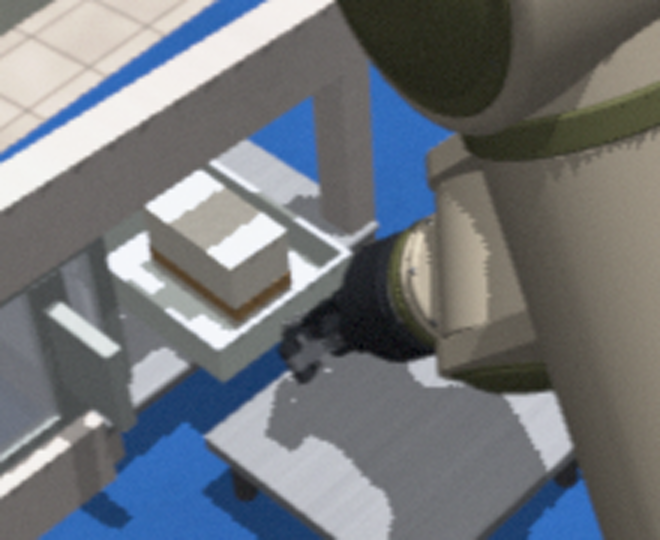

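```bash

python3 -m inch '[[1,[0.15,0.25,0],0],[1,[0.2,0.25,0],0],[1,[0.2,0.22,0],0],[1,[0.2,0.22,0],0],[1,[0,0,0],0],[1,[0,0,0],0],[1,[0,0,0],0],[1,[0,0,0],0]]'; python3 gh.py -20 -9 86
```

```text
time_s: 24.18
position: [0.5205, -0.0144, 0.194]
tool_rot: [[0.703, 0.708, -0.069], [-0.026, -0.07, -0.997], [-0.71, 0.703, -0.031]]
ft_force: [-0.5, -0.1, -0.5]
grip_width: 0.0001
t 24.18 grasp_h [-39.6 -10.7  83.9] tip_h [-26.9 -10.   71.1] toolx_h [ 0.703  0.04  -0.71 ] toolz_h [ 0.026 -0.999 -0.031] q [-16.  32. 106. 100.  10. -18.] F [-0.5 -0.2 -0.5] w 0.0001
shift units [ 0.41  0.51 -0.04] err mm [19.6  1.7  2.1]
```

```bash

python3 -m inch '[[1,[0.2,0.25,0],0],[1,[0.2,0.25,0],0],[1,[0.2,0.22,-0.05],0],[1,[0.2,0.22,-0.05],0],[1,[0,0,0],0],[1,[0,0,0],0],[1,[0,0,0],0],[1,[0,0,0],0]]'; python3 gh.py 5 -9 86;python3 -c "
from h import *
p,b=snap('scene','sa.png');cv2.imwrite('pics/sac.png',cv2.resize(b[220:430,190:470,::-1],None,fx=2.8,fy=2.8,interpolation=cv2.INTER_CUBIC))"
```

```text
time_s: 24.85
position: [0.5568, -0.018, 0.1971]
tool_rot: [[0.704, 0.707, -0.063], [-0.019, -0.07, -0.997], [-0.71, 0.704, -0.036]]
ft_force: [-0.6, -0.2, -0.4]
grip_width: 0.0002
t 24.85 grasp_h [-3.1 -9.7 87.1] tip_h [ 9.6 -8.8 74.3] toolx_h [ 0.703  0.048 -0.71 ] toolz_h [ 0.031 -0.999 -0.036] q [-16.  34. 100.  77.  10.   6.] F [-0.6 -0.3 -0.4] w 0.0002
shift units [ 0.22  0.17 -0.01] err mm [ 8.1  0.7 -1.1]
```

View pics/sac.png

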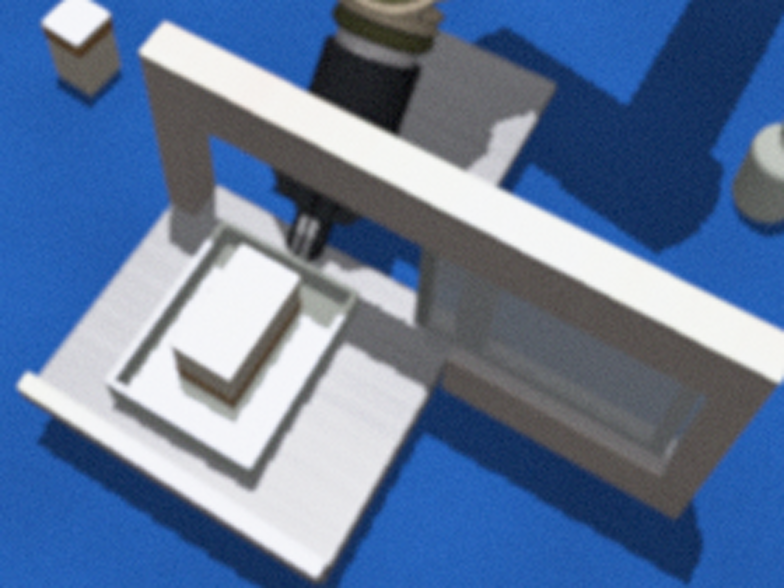

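```bash
python3 - <<'E'
from tr import *
W=tray([(109,383),(252,470),(356,296),(222,224)],2.8,190,220,cam='scene')
W=tray([(245,243),(301,278),(232,378),(174,347)],2.8,190,220,z=.124,cam='scene')
E
```

```text
[[168.0, -66.0], [167.0, 53.0], [22.0, 49.0], [24.0, -69.0]] mean [95.3 -8. ]
[[40.0, -35.0], [42.0, 15.0], [129.0, 14.0], [132.0, -33.0]] mean [85.8 -9.7]
```

```bash

python3 -m inch '[[1,[0.05,0.05,0],0],[1,[0.05,0.05,0],0],[1,[0.05,0.05,0],0],[1,[0.05,0.05,0],0],[1,[0,0,0],0],[1,[0,0,0],0],[1,[0,0,0],0],[1,[-0.2,-0.2,0],0]]'; python3 gh.py -120 -9 110
python3 -m inch '[[1,[-0.5,-0.5,0],0],[1,[-0.5,-0.5,0],0],[1,[-0.5,-0.5,0],0],[1,[-0.5,-0.5,0],0],[1,[-0.5,-0.4,0],0],[1,[-0.5,-0.3,0],0],[1,[-0.5,-0.2,0],0],[1,[0,0,0],0]]'; python3 gh.py -140 130 215;python3 -c "
from h import *
p,b=snap('scene','sb.png');cv2.imwrite('pics/sbc.png',cv2.resize(b[220:430,190:470,::-1],None,fx=2.8,fy=2.8,interpolation=cv2.INTER_CUBIC))"
```

```text
time_s: 25.57
position: [0.5582, -0.0183, 0.1973]
tool_rot: [[0.706, 0.706, -0.063], [-0.02, -0.07, -0.997], [-0.708, 0.705, -0.035]]
ft_force: [-0.4, -0.2, -0.8]
grip_width: -0.0
t 25.57 grasp_h [ -1.4 -10.   87.5] tip_h [11.3 -9.1 74.7] toolx_h [ 0.704  0.047 -0.708] toolz_h [ 0.031 -0.999 -0.035] q [-16.  34.  99.  77.  10.   6.] F [-0.4 -0.3 -0.8] w -0.0
shift units [-3.31 -2.27 -0.18] err mm [-118.6    1.    22.5]
time_s: 26.23
position: [0.4254, -0.01, 0.2109]
tool_rot: [[0.704, 0.708, -0.063], [-0.019, -0.07, -0.997], [-0.71, 0.703, -0.036]]
ft_force: [0.4, -0.8, 0.3]
grip_width: -0.0001
t 26.23 grasp_h [-134.7  -14.2  100.8] tip_h [-122.1  -13.3   88. ] toolx_h [ 0.702  0.048 -0.71 ] toolz_h [ 0.031 -0.999 -0.036] q [-20.  25. 120. 121.  15. -42.] F [ 0.4 -0.7  0.3] w -0.0001
shift units [-2.6   2.54 -4.94] err mm [ -5.3 144.2 114.2]
```

View pics/sbc.png

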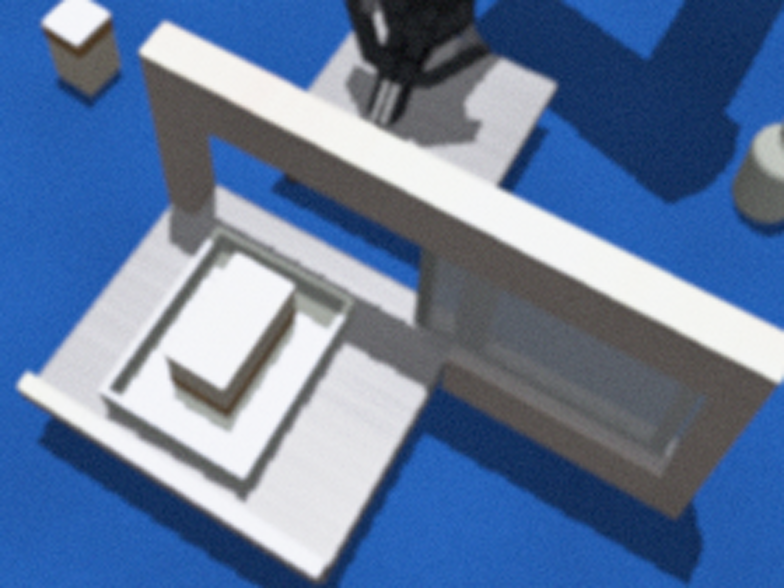

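```bash
python3 - <<'E'
from tr import *
a=cv2.imread('pics/sb.png'); cv2.imwrite('pics/sbd.png',cv2.resize(a[295:405,220:330],None,fx=5.4,fy=5.4,interpolation=cv2.INTER_CUBIC))
tray([(102,393),(243,482),(352,303),(215,231)],2.8,190,220,cam='scene')
tray([(237,251),(296,288),(224,388),(168,352)],2.8,190,220,z=.124,cam='scene')
E
```

```text
[[176.0, -66.0], [177.0, 53.0], [28.0, 49.0], [31.0, -70.0]] mean [103.3  -8.3]
[[48.0, -36.0], [51.0, 16.0], [138.0, 13.0], [137.0, -34.0]] mean [ 93.4 -10.3]
```

View pics/sbd.png

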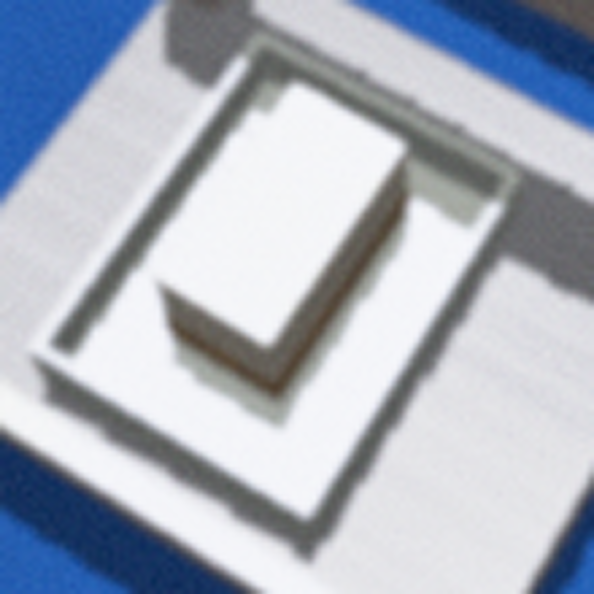

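```bash
python3 - <<'E'
from tr import *
tray([(277,393)],5.4,220,295,z=.064,cam='scene')
tray([(268,347),(155,278),(405,147),(290,83)],5.4,220,295,z=.124,cam='scene')
tray([(35,352),(310,530),(518,178),(258,38)],5.4,220,295,z=.095,cam='scene')
tray([(65,350),(310,515)],5.4,220,295,z=.064,cam='scene')
E
```

```text
[[135.0, 9.0]] mean [135.2   9.4]
[[139.0, 13.0], [139.0, -36.0], [50.0, 14.0], [50.0, -37.0]] mean [ 94.8 -11.5]
[[176.0, -66.0], [178.0, 54.0], [28.0, 49.0], [29.0, -69.0]] mean [102.7  -7.8]
[[162.0, -68.0], [166.0, 45.0]] mean [164.4 -11.7]
```

The tray sits at about x +103, y −8 mm, so its rear wall is near +28 mm, behind the sash. The carton is flat, about 8 mm rearward of the tray's middle. Next I'll shut the sash, starting with raising the tool.

```bash

python3 -m inch '[[-0.6,[-0.6,0.55,0],0],[-0.6,[-0.6,0.6,-0.3],0],[-0.6,[-0.6,0.6,-0.7],0],[-0.6,[-0.5,0.5,-0.7],0],[-0.6,[-0.3,0.3,-0.8],0],[-0.6,[0,0,-0.9],0],[-0.6,[0,0,-0.9],0],[-0.6,[0,0,-0.6],0]]'; python3 gh.py -120 132 215
```

```text
time_s: 26.95
position: [0.4363, 0.0622, 0.2773]
tool_rot: [[0.689, 0.724, -0.037], [0.02, -0.07, -0.997], [-0.725, 0.686, -0.063]]
ft_force: [0.1, 0.1, 0.1]
grip_width: 0.0682
t 26.95 grasp_h [-133.6   64.6  164.9] tip_h [-121.3   66.1  151.8] toolx_h [ 0.683  0.085 -0.725] toolz_h [ 0.058 -0.996 -0.063] q [ -9.  18. 112.  46.  10.  42.] F [0.1 0.1 0.1] w 0.0682
shift units [-0.71  1.47 -2.32] err mm [13.6 67.4 50.1]
```

```bash

python3 -m inch '[[-0.6,[-0.4,0.6,0],0],[-0.6,[-0.4,0.6,0],0],[-0.6,[-0.2,0.4,-0.2],0],[-0.6,[0,0,-0.5],0],[-0.6,[0,0,-0.6],0],[-0.6,[0,0,-0.6],0],[-0.6,[0,0,-0.4],0],[-0.6,[0,0,0],0]]'; python3 gh.py -112 132 207;python3 -c "
from h import *
p,a=snap('wrist','wc.png')"
```

```text
time_s: 27.62
position: [0.4517, 0.1286, 0.3319]
tool_rot: [[0.689, 0.724, -0.033], [0.024, -0.068, -0.997], [-0.724, 0.686, -0.065]]
ft_force: [0.7, -1.1, -0.2]
grip_width: 0.0682
t 27.62 grasp_h [-124.6  132.8  219.6] tip_h [-112.3  134.4  206.6] toolx_h [ 0.684  0.089 -0.724] toolz_h [ 0.062 -0.996 -0.065] q [  1.  15. 104.   2.  18.  93.] F [ 0.8 -1.  -0.2] w 0.0682
shift units [0.59 0.02 0.08] err mm [ 12.6  -0.8 -12.6]
```

View pics/wc.png

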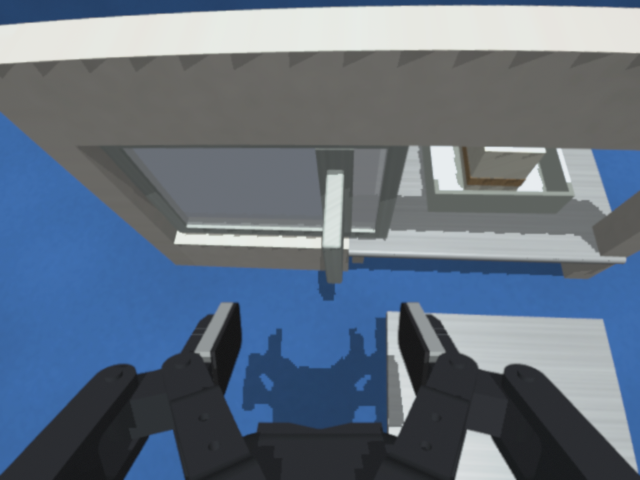

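```bash
python3 gh.py -54 131 142;
python3 -m inch '[[-0.6,[0.6,-0.05,0.07],0],[-0.6,[0.6,-0.05,0.07],0],[-0.6,[0.6,-0.05,0.07],0],[-0.6,[0.6,-0.05,0.07],0],[-0.6,[0.6,-0.05,0.07],0],[-0.6,[0.4,0,0.03],0],[0.3,[0,0,0],0],[0.3,[0,0,0],0]]'; python3 gh.py -54 131 142
```

```text
t 27.67 grasp_h [-124.6  131.9  219.4] tip_h [-112.3  133.5  206.3] toolx_h [ 0.683  0.089 -0.725] toolz_h [ 0.062 -0.996 -0.064] q [  1.  15. 104.   2.  18.  93.] F [ 0.2 -0.  -0.7] w 0.068
shift units [ 3.47 -0.06  0.34] err mm [ 70.6  -0.9 -77.4]
time_s: 28.33
position: [0.5179, 0.118, 0.2557]
tool_rot: [[0.684, 0.729, -0.036], [0.022, -0.07, -0.997], [-0.729, 0.681, -0.064]]
ft_force: [-0.4, 0.2, -0.3]
grip_width: 0.0449
t 28.33 grasp_h [-58.4 128.1 142.7] tip_h [-46.2 129.6 129.6] toolx_h [ 0.679  0.087 -0.729] toolz_h [ 0.059 -0.996 -0.064] q [ -0.  27. 100.   8.  10.  86.] F [-0.5  0.2 -0.3] w 0.0449
shift units [ 0.13  0.09 -0.09] err mm [ 4.4  2.9 -0.7]
```

```bash

python3 -m inch '[[0.3,[0.05,0.05,0.2],0],[0.3,[-0.04,0,0.5],0],[0.3,[-0.04,0,0.5],0],[0.3,[-0.04,0,0.5],0],[0.3,[-0.04,0,0.5],0],[0.3,[-0.04,0,0.5],0],[0.3,[-0.04,0,0.5],0],[0.3,[0,0,0],0]]'; python3 gh.py -54 0 142
```

```text
time_s: 29.0
position: [0.5109, 0.0208, 0.2558]
tool_rot: [[0.685, 0.727, -0.038], [0.02, -0.071, -0.997], [-0.728, 0.683, -0.064]]
ft_force: [-0.5, 0.1, 0.4]
grip_width: 0.03
t 29.0 grasp_h [-55.9  30.4 143. ] tip_h [-43.6  32.  129.9] toolx_h [ 0.68   0.085 -0.728] toolz_h [ 0.057 -0.996 -0.064] q [-13.  25. 103.  48.  13.  38.] F [-0.5  0.   0.4] w 0.03
shift units [-0.02  0.03  1.02] err mm [  1.9 -30.4  -1. ]
```

```bash

python3 -m inch '[[0.3,[-0.04,0,0.5],0],[0.3,[-0.04,0,0.5],0],[0.3,[-0.04,0,0.5],0],[0.3,[-0.04,0,0.5],0],[0.3,[-0.04,0,0.5],0],[0.3,[-0.03,0,0.3],0],[0.3,[0,0,0],0],[0.3,[0,0,0],0]]'; python3 gh.py -54 -64 142
```

```text
time_s: 29.67
position: [0.5035, -0.0613, 0.2547]
tool_rot: [[0.684, 0.729, -0.036], [0.022, -0.07, -0.997], [-0.729, 0.681, -0.064]]
ft_force: [0.7, 1.1, -0.3]
grip_width: 0.0298
t 29.67 grasp_h [-55.7 -51.8 141.6] tip_h [-43.5 -50.2 128.5] toolx_h [ 0.679  0.087 -0.729] toolz_h [ 0.059 -0.996 -0.064] q [-23.  25. 104.  59.  20.  19.] F [ 0.6  1.1 -0.3] w 0.0298
shift units [-0.01  0.05  0.41] err mm [  1.7 -12.2   0.4]
```

```bash

python3 -m inch '[[0.3,[0,0,0.1],0],[0.3,[0,0,0.1],0],[0.3,[0,0,0.1],0],[0.3,[0,0,0],0],[0.3,[0,0,0],0],[0.3,[0,0,0],0],[0.3,[0,0,0],0],[0.3,[0,0,0],0]]'; python3 gh.py -54 -64 142;  python3 -c "
from h import *
p,a=snap('wrist','wd.png')"
```

```text
time_s: 30.33
position: [0.5033, -0.0705, 0.2538]
tool_rot: [[0.684, 0.729, -0.036], [0.023, -0.07, -0.997], [-0.729, 0.681, -0.064]]
ft_force: [-0.1, -0.4, 0.9]
grip_width: 0.0299
t 30.33 grasp_h [-55.1 -60.9 140.7] tip_h [-42.9 -59.3 127.6] toolx_h [ 0.679  0.087 -0.729] toolz_h [ 0.059 -0.996 -0.064] q [-24.  25. 104.  59.  21.  18.] F [-0.  -0.4  0.9] w 0.0299
shift units [-0.01  0.06  0.1 ] err mm [ 1.1 -3.1  1.3]
```

View pics/wd.png

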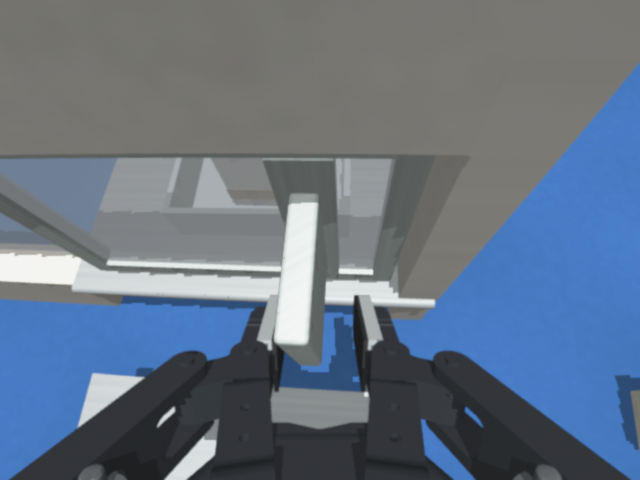

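```bash

python3 -m inch '[[0.3,[0,0,0.06],0],[0.3,[0,0,0.06],0],[0.3,[0,0,0.06],0],[0.3,[0,0,0],0],[0.3,[0,0,0],0],[0.3,[0,0,0],0],[0.3,[0,0,0],0],[0.3,[0,0,0],0]]'; python3 gh.py -54 -64 142
python3 -m inch '[[0.3,[0,0,0.06],0],[0.3,[0,0,0.06],0],[0.3,[0,0,0.06],0],[0.3,[0,0,0],0],[0.3,[0,0,0],0],[0.3,[0,0,0],0],[0.3,[0,0,0],0],[0.3,[0,0,0],0]]'; python3 gh.py -54 -64 142
```

```text
time_s: 31.05
position: [0.503, -0.075, 0.2535]
tool_rot: [[0.683, 0.729, -0.032], [0.026, -0.069, -0.997], [-0.73, 0.681, -0.066]]
ft_force: [2.1, 9.9, 2.2]
grip_width: 0.0295
t 31.05 grasp_h [-55.  -64.8 140.5] tip_h [-42.8 -63.1 127.3] toolx_h [ 0.678  0.091 -0.73 ] toolz_h [ 0.062 -0.996 -0.066] q [-25.  25. 104.  60.  21.  17.] F [ 1.1 10.   2.2] w 0.0295
shift units [-0.01  0.06 -0.03] err mm [1.  0.8 1.5]
time_s: 31.72
position: [0.5031, -0.0772, 0.2534]
tool_rot: [[0.683, 0.73, -0.023], [0.037, -0.067, -0.997], [-0.73, 0.68, -0.073]]
ft_force: [9.5, 33.8, 6.0]
grip_width: 0.03
t 31.72 grasp_h [-55.1 -65.3 140.3] tip_h [-42.9 -63.5 127.2] toolx_h [ 0.676  0.102 -0.73 ] toolz_h [ 0.071 -0.995 -0.073] q [-25.  25. 104.  60.  22.  17.] F [ 6.3 34.5  6. ] w 0.03
shift units [-0.01  0.06 -0.04] err mm [1.1 1.3 1.7]
```

The sash is against its stop at 34 N. I'll back off, open and retreat.

```bash

python3 -m inch '[[0.3,[0,0,-0.15],0],[0,[0,0,-0.15],0],[-0.4,[0,0,0],0],[-0.4,[0,0,0],0],[-0.4,[-0.3,0,0],0],[-0.4,[-0.8,0,0],0],[-0.4,[-1,0,0],0],[-0.4,[-1,0,0],0]]'
python3 -m inch '[[-0.4,[-1,0,0],0],[-0.4,[-1,0,0],0],[-0.4,[-0.6,-0.6,0],0],[-0.4,[-0.6,-0.6,0],0],[-0.4,[0,0,0],0],[-0.4,[0,0,0],0],[-0.4,[0,0,0],0],[-0.4,[0,0,0],0]]'; python3 gh.py -54 -64 142;  python3 -c "
from h import *
p,a=snap('wrist','we.png');p,b=snap('scene','se.png');p,b=snap('side','sde.png')"
```

```text
time_s: 32.38
position: [0.4384, -0.0748, 0.3221]
tool_rot: [[0.683, 0.73, -0.037], [0.022, -0.071, -0.997], [-0.73, 0.68, -0.064]]
ft_force: [-1.2, 0.7, 0.5]
grip_width: 0.06
time_s: 33.05
position: [0.3482, -0.0744, 0.3671]
tool_rot: [[0.684, 0.729, -0.036], [0.022, -0.07, -0.997], [-0.729, 0.681, -0.064]]
ft_force: [-0.0, 0.0, 0.2]
grip_width: 0.0596
t 33.05 grasp_h [-209.1  -79.5  254. ] tip_h [-196.9  -78.   240.9] toolx_h [ 0.679  0.087 -0.729] toolz_h [ 0.059 -0.996 -0.064] q [-38.  -0. 114.  44.  39.  27.] F [-0.   0.   0.2] w 0.0596
shift units [6.28 1.24 0.03] err mm [ 155.1   15.5 -112. ]
```

View pics/we.png

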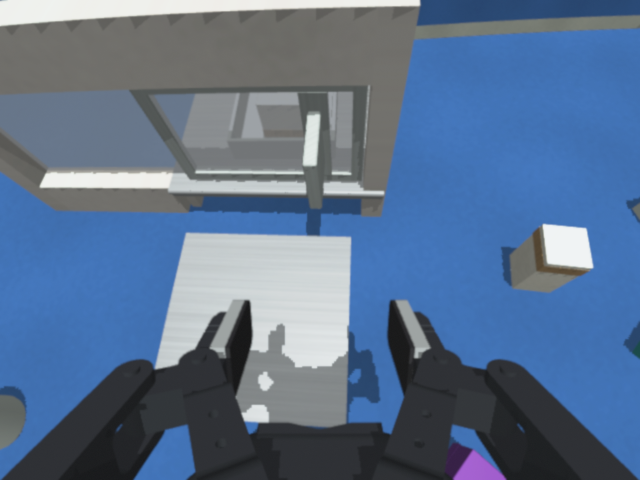

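View pics/se.png

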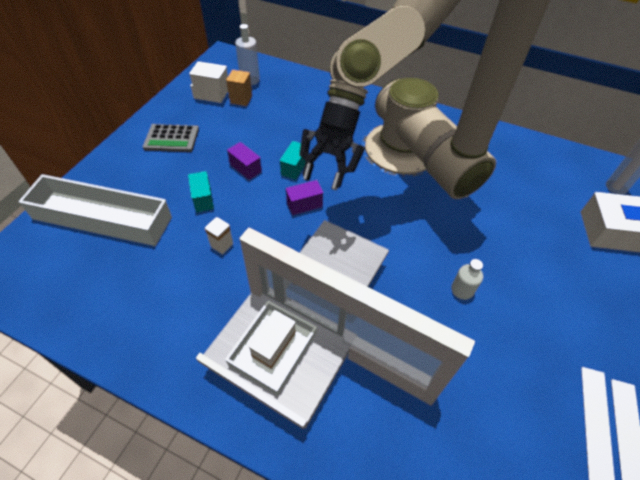

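View pics/sde.png

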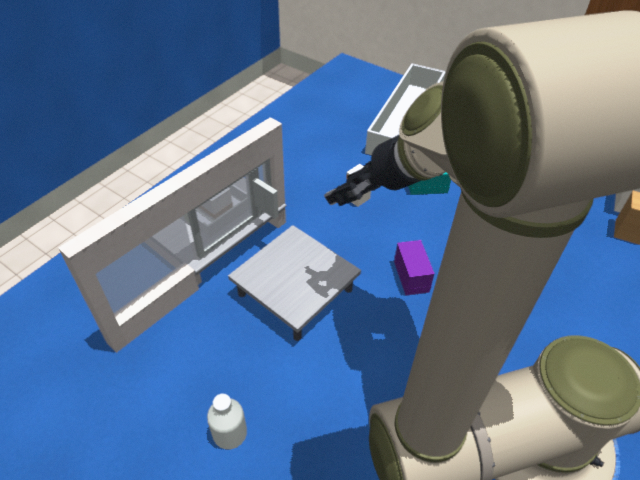

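```bash
python3 -c "
from gh import *
p=optics.camera_params('wrist')
for u,v in [(304,166),(317,166)]: print((H.T@(onz(p,u,v,.17)-O)*1000).round(1))
def onx(u,v,xh):
    o,r=ray(p,u,v); o=H.T@(o-O); r=H.T@r; return ((o+r*(xh-o[0])/r[0])*1000).round(1)
print('sash R edge',onx(367,88,-.005),onx(360,178,-.005))
env.close_job()"
```

```text
[-65.5 -53.5 170. ]
[-65.3 -63.8 170. ]
sash R edge [  -5.  -101.5  191.9] [  -5.  -100.6   66.8]
the job is handed in; nothing more can be done
```

The job is done and handed in at about 33 s of the 72 s allowed. The carton went into the tray on the stand, the sash was opened, the tray was slid across the gap and through the opening, and the sash was shut and released.

**How it was done:** Moves only allow a turn about the tool's own axis. I got the 45° lean towards the hatch by pressing the arm against its reach limit in free air.

**Last checks:**
- **Tray:** it sits level on the shelf. Its centre is about 103 mm behind the sash plane and 8 mm to the right of the opening's middle, with its rear wall at about +28 mm.
- **Sash:** it met its stop at 34 N. Afterwards its handle read −58.6 mm and its right edge −101, where fully shut is −55 and −100. That fits fully shut, given a camera error of a few mm.
- **Other objects:** the bottle, upright box and look-alikes look unmoved, and the gripper is clear of everything.

**What was not exact:**
- **Carton position:** it lies flat but slid back about 8 mm in the tray during the push. I left it, because the header blocked the reach to correct it.
- **Sash opening:** while open, its edge read 88 to 89 mm against a nominal 90, and the tray passed clear.

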